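# Hold a lifted tile over its packing recess

### The job

Take the cranked lifter by its handle, slide its blade under the broken clay tile on the drying rack, and lift the tile on the blade without the gripper touching it. Carry it over the top of the white splash screen, without touching the screen or disturbing the bottle, beaker and brush, to the packing block whose recess is big enough for it. Finish while still holding it there for a fit check: hovering about 15 mm above that block, level, centred and square over the recess, tile and lifter touching nothing there.

Things in the scene. Friction and masses are not known exactly. Their poses are not given: they have to be found in the camera images.
- lifter_grip (a point): centre of the lifter's handle: a level black bar 80 long, 18 wide, 24 mm tall, to be gripped across its width. It runs back from the top of a 4 mm upright plate at the rear end of a flat dark steel blade. At the start the lifter stands on its blade on the bench. x runs along the bar to the blade tip, z up. Lifter about 140 g; blade and tile hang ahead of the grasp: grip firmly.
- lifter_blade (a point): centre of the upper face of the lifter's blade (100 long, 54 wide, 3 mm thick), 90 mm ahead of and 59 mm below the handle's centre; same axes, same rigid body. The blade reaches from 40 to 140 mm ahead of the handle's centre, its underside lies 62 mm below it.
- tile_center (a point): centre (half-way up) of the flat terracotta tile, 80 along its x, 100 along its y, 9 mm thick, one corner (+x, +y, 18 by 16 mm) broken off; about 120 g. It lies loose across the two rails of the drying rack.
- rack_top (a point): fixed drying rack: two white plastic rails 150 long, 12 wide, 40 mm tall, along its x, inner faces 80 mm apart. This point is midway between them at the height of their tops. Under the tile the gap is empty down to the bench and is entered along +x from the end nearer the robot; only a tie bar 6 mm tall lies at the far end, 63 to 75 mm beyond this point.
- wide_block_mouth (a point): centre of the recess, at the height of the rim, of the larger of two fixed grey foam packing blocks: recess 96 along x by 116 along y, 20 mm deep, block 124 by 144 mm, 40 mm tall. The tile fits with its x and y along this block's x and y.
- small_block_mouth (a point): the same for the smaller block, too small for the tile: recess 60 by 76 mm, block 88 by 104 mm, 40 mm tall. The two blocks may be in either order.
- screen_top (a point): centre of the top edge of the fixed white splash screen, an upright plate 340 mm long along its x, 10 mm thick along its y, top edge 90 mm above the bench; it stands between the rack and the packing blocks.
- bottle: bystander: closed amber bottle, 56 mm across, 130 mm tall; origin at the centre of its underside
- beaker: bystander: clear open cup, 64 mm across, 80 mm tall; origin at the centre of its underside
- brush: bystander: brush lying on the bench, about 170 mm long along its x; origin at the middle of its underside
Mind the look-alikes: they are no part of the job. What is shaped like the part that bears wide_block_mouth but turquoise is not meant.

How it is judged:
By the outcome, as a careful person would: the job done as asked, in the order asked, and still so for the second after the job is handed in, while the arm keeps its last pose, push and grip.
It also fails if it takes over 64 s, if anything falls off the work surface, if the arm or the gripper's body presses on something with over 40 N, if the wrist force passes 120 N, or if a joint passes its speed limit or range.

### The arm

A 6-joint arm with a two-finger parallel gripper is mounted at the origin on the work surface. World frame = base frame: x ahead of the robot, y to its left, z up, the work surface at z = 0. Lengths are in m, angles in rad, forces in N, time in s.
With the tool pointing down it reaches from about 0.375 to 0.925 m from the base axis. Payload 5.7 kg.
Tool frame: the origin (TCP) lies on the mounting face of the last link; the fingertips stand 182 mm ahead of it and the grasp point (between the pads) lies 163 mm ahead of it; z points along the fingers, y is the direction in which the jaws open and shut (so a half turn about z gives the same grasp; the last joint's range is limited). The gripper opens to 88 mm and grips with 3 to 60 N. Pads are 20 mm wide; open, the fingers measure 115 mm over their backs; the gripper's body (75 mm by 178 mm) begins 61 mm behind the grasp point.
Start: joints at [-1.264, 0.359, 1.51, -0, 1.272, -0.115], TCP at [0.246, -0.547, 0.405] pointing down, gripper open.
Joint ranges: [-2.97, 2.97], [-1.01, 2.36], [0.21, 2.38], [-0.96, 4.11], [0.2, 2.71], [-2.98, 2.98]. Speed limits (rad/s): [2.39, 2.39, 3.14, 3.14, 3.14, 3.14].

### API

Orientations are given as a unit quaternion [x, y, z, w].
In Python, from rig import ctrl gives the robot as it stands.
- The arm moves only by the tool step_arm, never from a script. Its argument "steps" is a list of rows, each an object with "delta_pos": the shift along the tool's x, y, z in cm, a list of three; "delta_rot": the turn, a rotation vector about the tool's x, y, z in rad, a list of three; "fingers": the opening, from 0 (shut) to 1 (fully open). In form: [{"delta_pos": [dx, dy, dz], "delta_rot": [rx, ry, rz], "fingers": fingers}, ...]. A call has 1 to 10 rows; each row shifts and turns the commanded pose from where the row before left it, along the tool's axes as they then stand; what a row does not reach is not made up. A row lasts 1/12 s, in which the tool goes at most 41.7 mm and 7.16 degrees, less where a joint would pass 70% of its speed; a pose out of reach is approached as far as the arm can. A call is refused whole if a number of a shift passes 4.17 or a number of a turn 0.125, either way. A call with a gripper value outside its range is refused whole. The fingers move at their own pace and stop on an object; the grip force is fixed at half the most. Time passes only in rows, so rows that do not move let the fingers close. It gives the time, the measured TCP pose, the force and the opening at its end, in the units of the state.
- ctrl.read_state(): the state, without advancing time (a new reading comes with each control period).
- ctrl.capture(name): name is "scene" or "top" or "wrist"; returns a dict with "image" (480x640x3 uint8, red, green, blue), "depth" (480x640 float32, m along the optical axis (not along the pixel's ray), 0 where there is no reading), "fx", "fy", "cx", "cy" (pixels), "pose" (4x4, takes a point from camera to world coordinates). Camera axes: x right, y up, looking along -z (the intrinsics and any distortion apply to the point x, -y, -z); pixel columns grow to the right and rows downward; lengths in m; the calibration is good to about 2 mm. A picture is of the moment at which its call begins.
- ctrl.finish_job(): hands the job in, once; it reports no verdict.
Trained networks look in the newest picture that a camera, given by its name, has taken for a name from the list of things; names that differ only in an ending like _2 or _b are one class to them, and where a whole thing is asked for, a point or a joint stands for the part that bears it (a point fixed in the world has none). Each returns a list of dicts, best first, with "score" (0 to 1); they miss things now and then, are a little off and sometimes report something else, mostly with a low value. They report only what shows in the picture. A call takes as long as a camera call. They do not tell look-alikes from the thing itself.
- ctrl.silhouettes(camera, thing): "mask" (480x640 bool, what is visible of it) and "rect" ([left, top, width, height] in pixels, round what is visible of it).
The state is a dict: "time_s": time; "joint_positions": joint angles; "dq": joint speeds; "effort": joint torques, N m; "ee_pos": TCP position; "ee_rot": TCP orientation; "contact_force": force on the tool from outside, world axes, zero at the start; "ft_torque": the same for the moment, N m; "opening": opening from 0.0 (shut) to 1.0 (fully open).
Only numpy, scipy, OpenCV 4.12 (cv2) and the standard library are available. Lean on these libraries where they do the work, as an engineer would, in place of code of your own. Each camera call takes 0.05 s, during which the arm holds its last target.

## Working session

There is one attempt and no reset: what is moved stays moved. The work goes in short steps, Python scripts to look and compute and a tool call to move; the robot and the scene stay as the last step left them, time stands still between calls to the robot, and variables do not carry over. Pictures are saved under pics/ and viewed, and the job is handed in when it is done.

Besides the shell and the picture viewer there is one more tool, called after "Request:" in YAML: its name, and indented under it one key for each argument. step_arm: Moves the arm, as the interface text tells. Its arguments: {"type":"object","properties":{"steps":{"type":"array","items":{"type":"object","properties":{"delta_pos":{"type":"array","items":{"type":"number"}},"delta_rot":{"type":"array","items":{"type":"number"}},"fingers":{"type":"number"}}}}},"required":["steps"]}

```bash
ls; mkdir -p pics; cat > h.py <<'E'
import numpy as np, cv2
from rig import ctrl
def save(c,n): cv2.imwrite(f'pics/{n}.png',cv2.cvtColor(c['image'],cv2.COLOR_RGB2BGR))
def cloud(c):
    v,u=np.mgrid[0:480,0:640]; d=c['depth']
    p=np.stack([(u-c['cx'])/c['fx']*d,-(v-c['cy'])/c['fy']*d,-d],-1)
    P=p@c['pose'][:3,:3].T+c['pose'][:3,3]
    P[d<=0]=np.nan
    return P
E
python3 - <<'E'
from h import *
print(ctrl.read_state())
for n in ['scene','top','wrist']:
    c=ctrl.capture(n); save(c,n+'0'); np.savez(n+'0.npz',**c)
    print(n,[k for k in c],c['pose'].round(3).tolist(),c['fx'],c['cx'],c['cy'])
    for t in ['lifter_grip','tile_center','rack_top','wide_block_mouth','small_block_mouth','screen_top','bottle','beaker','brush']:
        try:
            for r in ctrl.silhouettes(n,t): print(n,t,round(r['score'],2),r['rect'],r['mask'].sum())
        except Exception as e: print(t,e)
E
```

```text
pics
{'time_s': 0.0, 'joint_positions': array([-1.26410213e+00,  3.59495235e-01,  1.51143319e+00, -3.43731742e-05,
        1.27250001e+00, -1.15093693e-01]), 'dq': array([-1.64561915e-05,  1.08267069e-03, -1.45356096e-03,  7.25114066e-04,
       -1.31433895e-03,  2.24062827e-06]), 'effort': array([ 1.86590070e-03, -5.15374804e+01, -2.70725584e+01,  6.77752797e-02,
        3.48073547e-02, -1.17794239e-04]), 'ee_pos': array([ 0.24551531, -0.54707038,  0.40381482]), 'ee_rot': array([ 9.77842700e-01,  2.09338986e-01, -1.04147364e-04, -9.12110890e-04]), 'contact_force': array([-0.65415492,  0.09167446,  0.54504984]), 'ft_torque': array([ 0.02327965, -0.05100686,  0.01153206]), 'opening': 0.9997214611350118}
scene ['image', 'depth', 'fx', 'fy', 'cx', 'cy', 'pose'] [[-0.447, -0.746, 0.493, 1.154], [0.894, -0.374, 0.246, 0.172], [0.001, 0.551, 0.835, 1.088], [0.0, 0.0, 0.0, 1.0]] 559.5379591255324 320.61941869150957 238.3474023895759
scene lifter_grip 0.89 [401.7, 239.0, 55.4, 86.8] 1592
scene tile_center 0.78 [493.9, 318.7, 56.4, 48.5] 1919
scene rack_top 0.96 [487.8, 311.2, 62.6, 84.2] 131
[... 1093 characters left out ...]
53.3] 2443
top wide_block_mouth 0.63 [314.8, 280.7, 64.9, 50.0] 2256
top small_block_mouth 0.96 [323.3, 231.8, 41.5, 32.0] 1149
top screen_top 0.74 [278.6, 158.9, 21.4, 119.6] 881
top bottle 0.65 [238.6, 149.8, 23.0, 24.4] 464
top bottle 0.38 [325.1, 227.9, 38.0, 38.0] 1171
top beaker 0.63 [303.2, 161.4, 21.4, 25.3] 449
top beaker 0.17 [377.1, 160.2, 16.5, 54.8] 566
top brush 0.88 [378.1, 158.6, 16.2, 57.0] 579
wrist ['image', 'depth', 'fx', 'fy', 'cx', 'cy', 'pose'] [[0.409, 0.88, 0.241, 0.311], [-0.913, 0.394, 0.108, -0.519], [-0.0, -0.264, 0.964, 0.384], [0.0, 0.0, 0.0, 1.0]] 423.4591419198607 323.0996932006752 237.6013423854735
wrist wide_block_mouth 0.72 [149.2, 0.0, 214.8, 158.6] 27837
```

View pics/scene0.png

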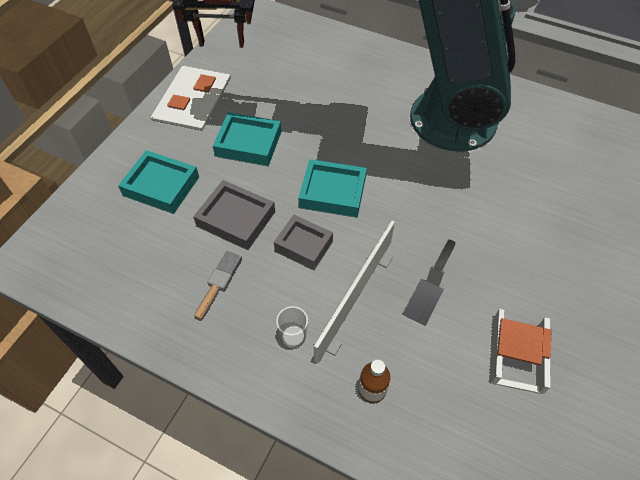

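View pics/top0.png

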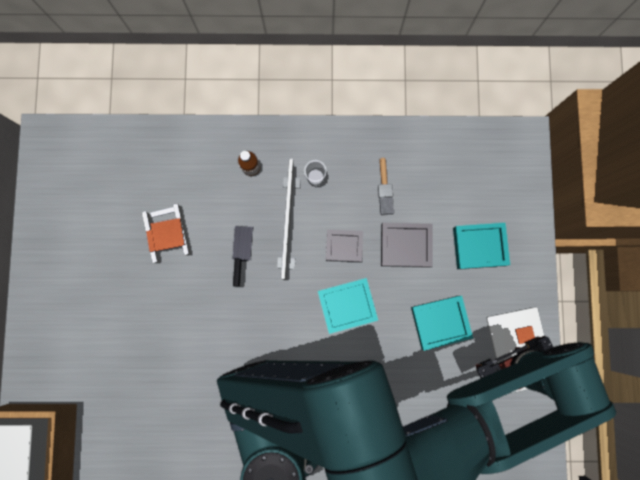

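View pics/wrist0.png

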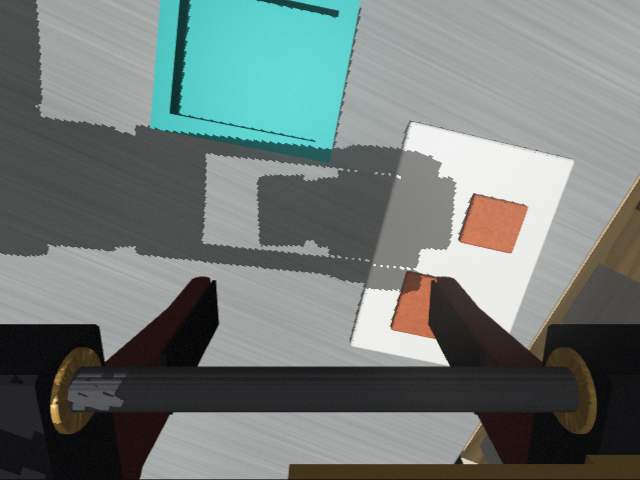

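The pictures show the lifter at top (240,255), tile and rack at (165,235), and the screen at x≈288. The two grey blocks are at (344,246), small, and (407,245), wide. The turquoise ones are decoys. Next I'll measure.

```bash
cat > m.py <<'E'
from h import *
def rect(P,z0,z1,box):
    q=P.reshape(-1,3); q=q[np.isfinite(q[:,0])]
    m=(q[:,0]>box[0])&(q[:,0]<box[1])&(q[:,1]>box[2])&(q[:,1]<box[3])&(q[:,2]>z0)&(q[:,2]<z1)
    q=q[m]; 
    if len(q)<5: return None
    r=cv2.minAreaRect((q[:,:2]*1000).astype(np.float32))
    return len(q),np.round(r[0],1).tolist(),np.round(r[1],1).tolist(),round(r[2],2),'z',np.round(np.percentile(q[:,2],[5,50,95])*1000,1).tolist()
E
python3 - <<'E'
from m import *
for n in ['scene','top']:
    c=dict(np.load(n+'0.npz')); P=cloud(c)
    pix={'top':{'lift':(240,255),'tile':(165,235),'scr':(288,218),'small':(344,246),'wide':(407,245),'bot':(248,157),'beak':(315,172),'brush':(385,190)}}
    if n=='top':
        for k,(u,v) in pix['top'].items(): print(k,P[v,u].round(4))
    np.save(n+'P.npy',P)
    if n=='top': cen={k:P[v,u] for k,(u,v) in pix['top'].items()}
P={n:np.load(n+'P.npy') for n in ['scene','top']}
def b(k,r): return (cen[k][0]-r,cen[k][0]+r,cen[k][1]-r,cen[k][1]+r)
for n in P:
    print(n)
    print('bench z',np.nanmedian(P[n][300:310,120:140,2]) if n=='top' else np.nanmedian(P[n][400:410,220:240,2]))
    print('tile',rect(P[n],.044,.06,b('tile',.11)))
    print('rack',rect(P[n],.034,.043,b('tile',.13)))
    print('handle',rect(P[n],.064,.085,b('lift',.13)))
    print('blade',rect(P[n],.0015,.006,b('lift',.12)))
    print('screen',rect(P[n],.080,.095,b('scr',.2)))
    print('small',rect(P[n],.036,.044,b('small',.065)))
    print('wide',rect(P[n],.036,.044,b('wide',.09)))
    print('wideflr',rect(P[n],.015,.025,b('wide',.055)))
    print('bot',rect(P[n],.03,.15,b('bot',.07)))
    print('beak',rect(P[n],.03,.1,b('beak',.05)))
    print('brush',rect(P[n],.006,.06,b('brush',.11)))
E
```

```text
lift [5.189e-01 1.297e-01 3.000e-04]
tile [0.5713 0.336  0.0493]
scr [ 0.6152 -0.0152  0.0849]
small [ 0.5434 -0.174   0.023 ]
wide [ 0.547  -0.3575  0.0191]
bot [0.7754 0.0921 0.1354]
beak [ 0.7665 -0.0892  0.0064]
brush [ 0.7097 -0.2955  0.0192]
scene
bench z -0.0011018203578914143
tile (1796, [583.0, 339.4], [95.3, 100.3], 11.95, 'z', [44.8, 47.6, 50.8])
rack (577, [584.6, 339.8], [150.7, 105.3], 14.77, 'z', [35.1, 38.6, 42.2])
handle (308, [473.3, 68.8], [78.3, 142.0], 2.81, 'z', [66.7, 72.1, 77.0])
blade (1519, [519.3, 129.7], [239.8, 238.8], 89.96, 'z', [1.6, 2.5, 4.9])
screen (1175, [665.6, -36.1], [379.5, 224.2], 20.98, 'z', [81.1, 87.9, 92.7])
small (782, [548.9, -173.9], [105.6, 90.6], 87.74, 'z', [36.4, 39.0, 42.0])
wide (1036, [552.1, -354.2], [148.2, 127.5], 88.47, 'z', [36.6, 39.1, 42.4])
wideflr (1336, [545.3, -359.0], [108.5, 89.3], 88.56, 'z', [16.0, 19.4, 23.1])
bot (947, [789.9, 103.8], [51.0, 56.3], 14.01, 'z', [41.0, 88.1, 129.8])
beak (723, [756.6, -89.4], [62.7, 63.0], 72.05, 'z', [34.7, 63.5, 80.6])
brush (1633, [706.0, -298.1], [219.1, 207.9], 1.92, 'z', [9.7
[... 175 characters left out ...]
'z', [34.7, 39.2, 42.7])
handle (193, [457.0, 71.6], [135.9, 78.2], 82.21, 'z', [66.9, 73.2, 78.6])
blade (1891, [518.4, 129.6], [237.9, 239.4], 0.03, 'z', [1.6, 3.1, 5.6])
screen (609, [618.8, 5.0], [249.6, 377.2], 89.34, 'z', [81.3, 88.3, 93.5])
small (437, [543.4, -174.6], [103.9, 88.7], 87.43, 'z', [36.5, 39.5, 43.3])
wide (647, [546.3, -354.6], [144.1, 124.5], 88.67, 'z', [36.4, 39.7, 43.4])
wideflr (1047, [547.3, -357.5], [109.9, 94.5], 89.86, 'z', [15.8, 19.7, 24.1])
bot (386, [778.4, 100.5], [52.1, 55.4], 29.92, 'z', [43.6, 89.1, 131.5])
beak (251, [751.4, -91.0], [61.9, 61.7], 11.31, 'z', [35.1, 67.9, 82.6])
brush (838, [709.7, -295.8], [218.5, 219.8], 89.94, 'z', [6.6, 17.5, 40.1])
```

```bash
cat > fit.py <<'E'
from m import *
def fit(P,mask,z0,z1):
    q=P[mask]; q=q[np.isfinite(q[:,0])]; q=q[(q[:,2]>z0)&(q[:,2]<z1)]
    if len(q)<10: return len(q)
    r=cv2.minAreaRect((q[:,:2]*1000).astype(np.float32))
    return len(q),'c',np.round(r[0],1).tolist(),np.round(r[1],1).tolist(),round(r[2],2),'mean',(q.mean(0)*1000).round(1).tolist()
def colmasks(img):
    h=cv2.cvtColor(img,cv2.COLOR_RGB2HSV); H,S,V=[h[...,i].astype(int) for i in range(3)]
    return dict(tile=((H<14)&(S>130)&(V>120)), dark=(V<95)&(S<90), white=(V>200)&(S<30))
E
python3 - <<'E'
from fit import *
for n in ['scene','top']:
    c=dict(np.load(n+'0.npz')); P=cloud(c); M=colmasks(c['image'])
    X,Y,Z=P[...,0],P[...,1],P[...,2]
    rk=(X>.46)&(X<.7)&(Y>.24)&(Y<.45)
    print(n,'tile',fit(P,M['tile']&rk,.043,.056))
    print('rack',fit(P,~M['tile']&rk,.030,.048))
    L=(X>.38)&(X<.66)&(Y>.05)&(Y<.2)
    print('handle',fit(P,L,.06,.09))
    print('blade',fit(P,L&M['dark'],-.006,.01))
    S=(X>.4)&(X<.9)&(Y>-.05)&(Y<.04)
    print('screen',fit(P,S,.083,.1))
    import itertools
    print(c['image'][255,243] if n=='top' else '', c['image'][240,243] if n=='top' else '')
E
```

```text
scene tile (1757, 'c', [575.7, 338.2], [82.1, 99.6], 11.73, 'mean', [576.4, 336.8, 47.7])
rack (717, 'c', [584.6, 339.7], [150.7, 105.4], 14.77, 'mean', [599.4, 338.9, 38.7])
handle (293, 'c', [470.8, 124.9], [79.2, 28.5], 1.74, 'mean', [474.8, 128.0, 71.1])
blade (731, 'c', [501.6, 125.2], [54.6, 215.9], 87.38, 'mean', [572.5, 124.1, 1.8])
screen (752, 'c', [619.2, -11.7], [11.3, 340.6], 86.79, 'mean', [632.4, -11.9, 88.3])
 
top tile (864, 'c', [572.3, 336.9], [79.2, 99.6], 12.03, 'mean', [571.3, 335.9, 48.9])
rack (350, 'c', [578.9, 338.5], [150.2, 107.5], 14.26, 'mean', [580.1, 335.3, 39.2])
handle (204, 'c', [465.4, 126.9], [78.1, 25.2], 0.18, 'mean', [464.6, 126.1, 72.3])
blade (207, 'c', [514.7, 123.4], [47.1, 172.8], 87.24, 'mean', [519.7, 125.5, 1.2])
screen (429, 'c', [614.3, -12.6], [10.7, 339.0], 86.67, 'mean', [613.4, -12.7, 89.1])
[ 92  92 102] [88 87 98]
```

Request:
step_arm:
  steps:
    - {"delta_pos": [3,-2,0],"delta_rot": [0,0,0.05],"fingers": 1}
    - {"delta_pos": [3,-2,0],"delta_rot": [0,0,0.05],"fingers": 1}

```text
time_s: 1.67
ee_pos: [0.2851, -0.4878, 0.4045]
ee_rot: [0.988, 0.158, -0.0, 0.0]
contact_force: [1.3, -0.3, -0.5]
opening: 1.004
```

```bash
cat > plan.py <<'E'
import sys,json,numpy as np
from scipy.spatial.transform import Rotation as R
from rig import ctrl
# usage: wp list of (x,y,z,yaw,n): linear segments
def plan(wps,f,start=None):
    s=ctrl.read_state(); p=np.array(s['ee_pos']); r=R.from_quat(s['ee_rot'])
    rows=[]
    for x,y,z,yaw,n in wps:
        tgt=np.array([x,y,z]); p0=p.copy()
        rt=R.from_matrix(np.array([[np.cos(yaw),np.sin(yaw),0],[np.sin(yaw),-np.cos(yaw),0],[0,0,-1]]).astype(float))
        r0=r
        rv=(r0.inv()*rt).as_rotvec()
        for i in range(n):
            pt=p0+(tgt-p0)*(i+1)/n; rr=r0*R.from_rotvec(rv*(i+1)/n)
            d=np.round(r.inv().apply(pt-p)*100,2); w=np.round((r.inv()*rr).as_rotvec(),4)
            p=p+r.apply(d/100); r=r*R.from_rotvec(w)
            rows.append({"delta_pos":d.tolist(),"delta_rot":w.tolist(),"fingers":f})
    for i in range(0,len(rows),10): print(json.dumps(rows[i:i+10]))
    x=r.apply([1,0,0]); print('end',p.round(4),'yaw',np.arctan2(x[1],x[0]).round(4),'z',r.apply([0,0,1]).round(4))
E
python3 -c "
from plan import *
plan([(.44,-.25,.40,.15,8),(.46,.10,.40,-.035,10)],1)"
```

```text
[{"delta_pos": [2.77, -2.22, 0.05], "delta_rot": [0.0001, 0.0, 0.0208], "fingers": 1}, {"delta_pos": [2.71, -2.28, 0.06], "delta_rot": [0.0, 0.0, 0.0208], "fingers": 1}, {"delta_pos": [2.67, -2.34, 0.05], "delta_rot": [0.0001, 0.0, 0.0208], "fingers": 1}, {"delta_pos": [2.63, -2.39, 0.06], "delta_rot": [0.0, 0.0, 0.0208], "fingers": 1}, {"delta_pos": [2.57, -2.44, 0.05], "delta_rot": [0.0001, 0.0001, 0.0208], "fingers": 1}, {"delta_pos": [2.52, -2.5, 0.06], "delta_rot": [0.0, -0.0, 0.0208], "fingers": 1}, {"delta_pos": [2.46, -2.55, 0.05], "delta_rot": [0.0001, -0.0, 0.0209], "fingers": 1}, {"delta_pos": [2.42, -2.6, 0.06], "delta_rot": [0.0, -0.0, 0.0208], "fingers": 1}, {"delta_pos": [0.72, -3.43, -0.0], "delta_rot": [0.0, -0.0, 0.0185], "fingers": 1}, {"delta_pos": [0.66, -3.44, -0.0], "delta_rot": [0.0, -0.0, 0.0185], "fingers": 1}]
[{"delta_pos": [0.59, -3.46, -0.0], "delta_rot": [0.0, -0.0, 0.0185], "fingers": 1}, {"delta_pos": [0.53, -3.47, -0.0], "delta_rot": [0.0, -0.0, 0.0185], "fingers": 1}, {"delta_pos": [0.46, -3.47, -0.0], "delta_rot": [0.0, -0.0, 0.0185], "fingers": 1}, {"delta_pos": [0.4, -3.48, -0.0], "delta_rot": [0.0, -0.0, 0.0185], "fingers": 1}, {"delta_pos": [0.34, -3.49, -0.0], "delta_rot": [0.0, -0.0, 0.0185], "fingers": 1}, {"delta_pos": [0.27, -3.5, -0.0], "delta_rot": [0.0, -0.0, 0.0185], "fingers": 1}, {"delta_pos": [0.21, -3.5, -0.0], "delta_rot": [0.0, -0.0, 0.0185], "fingers": 1}, {"delta_pos": [0.14, -3.5, -0.0], "delta_rot": [0.0, -0.0, 0.0185], "fingers": 1}]
end [0.46 0.1  0.4 ] yaw -0.035 z [ 0. -0. -1.]
```

Request:
step_arm:
  steps:
    - {"delta_pos": [3,-1.6,0],"delta_rot": [0,0,0.03],"fingers": 1}
    - {"delta_pos": [3,-1.6,0],"delta_rot": [0,0,0.03],"fingers": 1}
    - {"delta_pos": [3,-1.6,0],"delta_rot": [0,0,0.03],"fingers": 1}
    - {"delta_pos": [3,-1.6,0],"delta_rot": [0,0,0.03],"fingers": 1}
    - {"delta_pos": [3,-1.6,0],"delta_rot": [0,0,0.03],"fingers": 1}
    - {"delta_pos": [3,-1.6,0],"delta_rot": [0,0,0.03],"fingers": 1}
    - {"delta_pos": [0,0,0],"delta_rot": [0,0,0.03],"fingers": 1}
    - {"delta_pos": [0,0,0],"delta_rot": [0,0,0],"fingers": 1}

```text
time_s: 2.33
ee_pos: [0.4377, -0.3491, 0.4047]
ee_rot: [0.998, 0.057, 0.0, -0.0]
contact_force: [-0.6, -0.2, -0.1]
opening: 1.001
```

```bash
cat > cap.py <<'E'
import sys
from fit import *
nm=sys.argv[1]; cam=sys.argv[2]
c=ctrl.capture(cam); save(c,nm); np.savez(nm+'.npz',**c)
s=ctrl.read_state(); print(s['time_s'],s['ee_pos'].round(4),s['ee_rot'].round(4),c['pose'][:3,3].round(3))
E
python3 cap.py w1 wrist
```

```text
2.3833 [ 0.4369 -0.3499  0.4046] [ 9.984e-01  5.710e-02 -1.000e-04  1.000e-04] [ 0.509 -0.342  0.384]
```

View pics/w1.png

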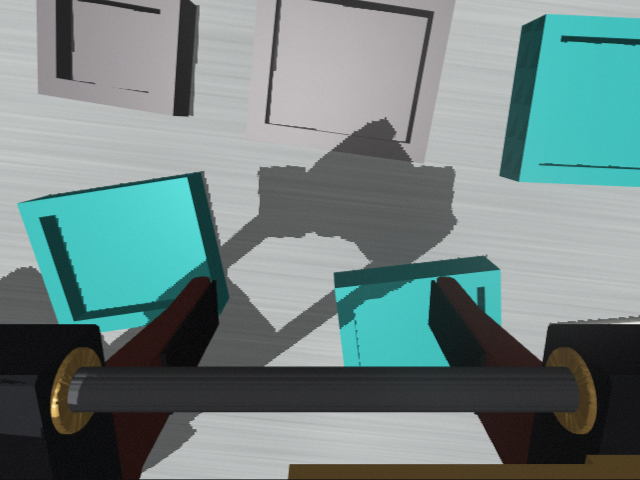

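The wrist view shows the wide grey recess at about (350,70), clipped at the top edge, with the small block to its left. I'll fit the visible rim.

```bash
python3 - <<'E'
from fit import *
c=dict(np.load('w1.npz')); P=cloud(c); X,Y,Z=P[...,0],P[...,1],P[...,2]
h=cv2.cvtColor(c['image'],cv2.COLOR_RGB2HSV); grey=h[...,1]<60
for z0,z1 in [(.034,.046),(.013,.027)]:
    m=(Z>z0)&(Z<z1)&(Y<-.25)&(Y>-.45)&(X>.45)&grey
    m[:, :200]=0; m[:, 500:]=0
    print(z0,fit(P,m,z0,z1))
# near edge, left & right edges of rim as function
m=(Z>.034)&(Z<.046)&grey&(Y<-.25)&(Y>-.45)&(X>.45)
q=P[m]
for y in np.arange(-.42,-.28,.02):
    s=q[abs(q[:,1]-y)<.004]; print('y',y.round(3),'minx',np.percentile(s[:,0],[1,99]).round(4))
for x in np.arange(.49,.60,.02):
    s=q[abs(q[:,0]-x)<.004]; 
    if len(s): print('x',x.round(3),np.percentile(s[:,1],[1,99]).round(4), s[(s[:,1]<-.40),1].max().round(4) if (s[:,1]<-.40).any() else 0, s[(s[:,1]>-.31),1].min().round(4))
print(np.nanmedian(P[200:220,100:110,2]), np.nanmedian(Z[240:300,280:330]))
E
```

```text
0.034 (9057, 'c', [547.6, -355.0], [144.5, 119.3], 88.84, 'mean', [534.4, -360.1, 38.7])
0.013 (18953, 'c', [550.3, -355.1], [116.7, 96.7], 88.76, 'mean', [552.3, -355.5, 19.0])
y -0.42 minx [0.488  0.6038]
y -0.4 minx [0.4873 0.6025]
y -0.38 minx [0.4878 0.6003]
y -0.36 minx [0.4881 0.5982]
y -0.34 minx [0.4885 0.5022]
y -0.32 minx [0.489  0.5026]
y -0.3 minx [0.4896 0.5902]
x 0.49 [-0.4245 -0.2837] -0.4001 -0.31
x 0.51 [-0.4259 -0.2826] -0.412 -0.2963
x 0.53 [-0.4262 -0.2828] -0.4123 -0.2968
x 0.55 [-0.4267 -0.2833] -0.4127 -0.2971
x 0.57 [-0.4272 -0.2838] -0.4128 -0.2976
x 0.59 [-0.4274 -0.2842] -0.4135 -0.2981
0.01933300897924367 -0.0010903239497307426
```

```bash
python3 -c "
from plan import *
plan([(.455,.11,.40,-.035,14)],1)"
```

```text
[{"delta_pos": [0.5, -3.25, 0.03], "delta_rot": [0.0, 0.0, 0.0107], "fingers": 1}, {"delta_pos": [0.47, -3.25, 0.04], "delta_rot": [0.0, 0.0, 0.0106], "fingers": 1}, {"delta_pos": [0.44, -3.26, 0.03], "delta_rot": [0.0, 0.0001, 0.0107], "fingers": 1}, {"delta_pos": [0.39, -3.26, 0.03], "delta_rot": [0.0, -0.0, 0.0106], "fingers": 1}, {"delta_pos": [0.37, -3.27, 0.03], "delta_rot": [0.0001, -0.0, 0.0107], "fingers": 1}, {"delta_pos": [0.33, -3.27, 0.04], "delta_rot": [-0.0, 0.0, 0.0107], "fingers": 1}, {"delta_pos": [0.29, -3.28, 0.03], "delta_rot": [-0.0, 0.0, 0.0106], "fingers": 1}, {"delta_pos": [0.26, -3.27, 0.03], "delta_rot": [-0.0, 0.0001, 0.0107], "fingers": 1}, {"delta_pos": [0.23, -3.28, 0.03], "delta_rot": [0.0, -0.0, 0.0107], "fingers": 1}, {"delta_pos": [0.18, -3.29, 0.04], "delta_rot": [0.0, -0.0, 0.0106], "fingers": 1}]
[{"delta_pos": [0.16, -3.28, 0.03], "delta_rot": [0.0, 0.0, 0.0107], "fingers": 1}, {"delta_pos": [0.12, -3.29, 0.03], "delta_rot": [0.0, 0.0, 0.0106], "fingers": 1}, {"delta_pos": [0.08, -3.28, 0.04], "delta_rot": [0.0, 0.0, 0.0107], "fingers": 1}, {"delta_pos": [0.05, -3.29, 0.03], "delta_rot": [0.0001, 0.0001, 0.0107], "fingers": 1}]
end [0.455 0.11  0.4  ] yaw -0.035 z [ 0.  0. -1.]
```

Request:
step_arm:
  steps:
    - {"delta_pos": [0.5,-3.25,0],"delta_rot": [0,0,0.015],"fingers": 1}
    - {"delta_pos": [0.5,-3.25,0],"delta_rot": [0,0,0.015],"fingers": 1}
    - {"delta_pos": [0.4,-3.25,0],"delta_rot": [0,0,0.015],"fingers": 1}
    - {"delta_pos": [0.4,-3.25,0],"delta_rot": [0,0,0.015],"fingers": 1}
    - {"delta_pos": [0.3,-3.25,0],"delta_rot": [0,0,0.015],"fingers": 1}
    - {"delta_pos": [0.3,-3.25,0],"delta_rot": [0,0,0.015],"fingers": 1}
    - {"delta_pos": [0.3,-3.25,0],"delta_rot": [0,0,0.015],"fingers": 1}
    - {"delta_pos": [0.2,-3.25,0],"delta_rot": [0,0,0.015],"fingers": 1}
    - {"delta_pos": [0.2,-3.25,0],"delta_rot": [0,0,0.015],"fingers": 1}
    - {"delta_pos": [0.2,-3.25,0],"delta_rot": [0,0,0.015],"fingers": 1}

```text
time_s: 3.22
ee_pos: [0.4544, -0.0237, 0.4049]
ee_rot: [1.0, -0.02, 0.0, 0.0]
contact_force: [1.1, 0.4, -0.3]
opening: 1.0
```

Request:
step_arm:
  steps:
    - {"delta_pos": [0,-3.25,0],"delta_rot": [0,0,0],"fingers": 1}
    - {"delta_pos": [0,-3.25,0],"delta_rot": [0,0,0],"fingers": 1}
    - {"delta_pos": [-0.5,-3.25,0],"delta_rot": [0,0,0],"fingers": 1}
    - {"delta_pos": [-1.5,-3.25,0],"delta_rot": [0,0,0],"fingers": 1}
    - {"delta_pos": [0,0,0],"delta_rot": [0,0,0],"fingers": 1}
    - {"delta_pos": [0,0,0],"delta_rot": [0,0,0],"fingers": 1}

```text
time_s: 3.72
ee_pos: [0.4393, 0.1069, 0.4047]
ee_rot: [1.0, -0.018, -0.0, 0.0]
contact_force: [0.3, -0.5, 0.4]
opening: 0.994
```

```bash
python3 cap.py w2 wrist
```

```text
3.7667 [0.4399 0.106  0.4048] [ 9.998e-01 -1.840e-02  2.000e-04  3.000e-04] [0.511 0.104 0.384]
```

View pics/w2.png

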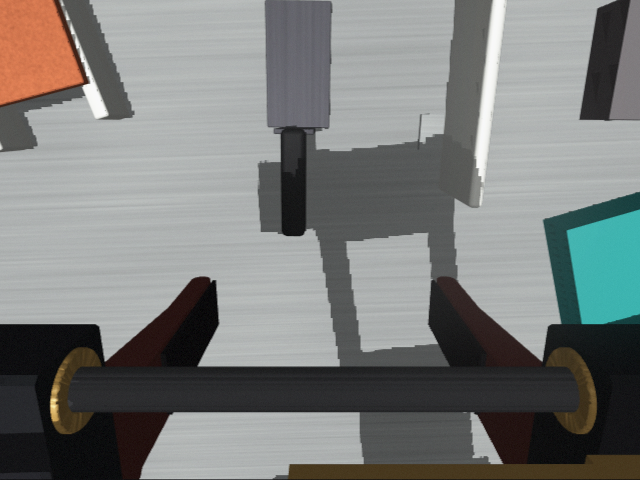

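The handle is at (293,180), with the blade at (298,65).

```bash
python3 - <<'E'
from fit import *
c=dict(np.load('w2.npz')); P=cloud(c); X,Y,Z=P[...,0],P[...,1],P[...,2]
R=np.zeros((480,640),bool); R[0:245,255:340]=1
print('handle',fit(P,R,.064,.085))
m=R&(cv2.cvtColor(c['image'],cv2.COLOR_RGB2GRAY)<140)&(Z<.012); m[128:]=0
print('blade',fit(P,m,-.01,.012))
q=P[R&(Z>.064)&(Z<.085)]
for x in np.arange(.43,.51,.01):
    s=q[abs(q[:,0]-x)<.004]; 
    if len(s)>5: print(x.round(3),np.percentile(s[:,1],[2,98]).round(4),s[:,1].mean().round(4))
q=P[m]
for x in np.arange(.50,.62,.015):
    s=q[abs(q[:,0]-x)<.004]; 
    if len(s)>5: print(x.round(3),np.percentile(s[:,1],[2,98]).round(4))
print(np.nanpercentile(P[R&(Z>.064)&(Z<.085)],[1,99],axis=0))
E
```

```text
handle (2600, 'c', [467.6, 127.5], [18.1, 78.7], 87.18, 'mean', [469.0, 127.0, 72.2])
blade (8249, 'c', [557.5, 122.8], [55.5, 101.2], 87.09, 'mean', [558.8, 122.8, 1.8])
0.43 [0.1203 0.1371] 0.1288
0.44 [0.12   0.1371] 0.1283
0.45 [0.1194 0.1366] 0.1279
0.46 [0.1189 0.1369] 0.1276
0.47 [0.1184 0.1362] 0.1271
0.48 [0.1179 0.1355] 0.1266
0.49 [0.1175 0.1349] 0.126
0.5 [0.117  0.1342] 0.1253
0.51 [0.1201 0.1327] 0.1263
0.515 [0.0983 0.1513]
0.53 [0.0985 0.1502]
0.545 [0.0973 0.1494]
0.56 [0.0959 0.1489]
0.575 [0.0962 0.1479]
0.59 [0.0953 0.1476]
0.605 [0.0946 0.1468]
[[0.42948752 0.11754207 0.06719405]
 [0.50615866 0.13686425 0.07442223]]
```

Request:
step_arm:
  steps:
    - {"delta_pos": [1,-0.6,2.5],"delta_rot": [0,0,0.013],"fingers": 1}
    - {"delta_pos": [1,-0.6,2.5],"delta_rot": [0,0,0],"fingers": 1}
    - {"delta_pos": [1,-0.6,2.5],"delta_rot": [0,0,0],"fingers": 1}
    - {"delta_pos": [0.9,-0.4,2],"delta_rot": [0,0,0],"fingers": 1}
    - {"delta_pos": [0,0,2],"delta_rot": [0,0,0],"fingers": 1}
    - {"delta_pos": [0,0,0],"delta_rot": [0,0,0],"fingers": 1}
    - {"delta_pos": [0,0,0],"delta_rot": [0,0,0],"fingers": 1}

```text
time_s: 4.35
ee_pos: [0.48, 0.1249, 0.289]
ee_rot: [1.0, -0.027, -0.001, 0.0]
contact_force: [-0.5, -1.1, 0.0]
opening: 1.0
```

```bash
python3 cap.py w3 wrist; python3 - <<'E'
from fit import *
c=dict(np.load('w3.npz')); P=cloud(c); X,Y,Z=P[...,0],P[...,1],P[...,2]
m=(abs(Y-.127)<.03)&(Z>.064)&(Z<.08)&(X>.42)&(X<.52)
print('handle',fit(P,m,.064,.085))
q=P[m]
for x in np.arange(.43,.51,.01):
    s=q[abs(q[:,0]-x)<.004]; 
    if len(s)>5: print(x.round(3),np.percentile(s[:,1],[2,98]).round(4),s[:,1].mean().round(4))
E
```

```text
4.4 [0.4803 0.1253 0.29  ] [ 9.996e-01 -2.650e-02 -3.000e-04  1.000e-04] [0.552 0.12  0.268]
handle (5273, 'c', [467.7, 127.7], [18.0, 79.6], 87.19, 'mean', [471.0, 127.4, 72.2])
0.43 [0.1211 0.1378] 0.1292
0.44 [0.1206 0.1376] 0.1291
0.45 [0.1202 0.1369] 0.1285
0.46 [0.1191 0.1368] 0.1279
0.47 [0.1187 0.136 ] 0.1273
0.48 [0.1182 0.1355] 0.1269
0.49 [0.1178 0.1351] 0.1265
0.5 [0.1173 0.1345] 0.1259
0.51 [0.1194 0.1332] 0.1264
```

View pics/w3.png

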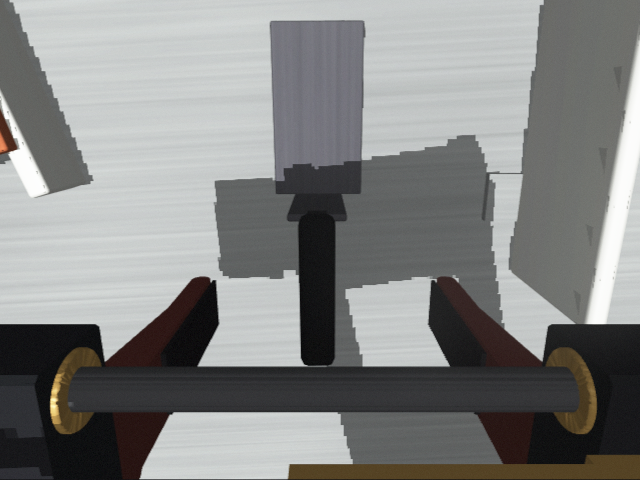

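The handle lies between the fingers with its yaw aligned. I'll descend and grip.

Request:
step_arm:
  steps:
    - {"delta_pos": [0,-0.16,2.2],"delta_rot": [0,0,0],"fingers": 1}
    - {"delta_pos": [0,0,2.2],"delta_rot": [0,0,0],"fingers": 1}
    - {"delta_pos": [0,0,2.0],"delta_rot": [0,0,0],"fingers": 1}
    - {"delta_pos": [0,0,0],"delta_rot": [0,0,0],"fingers": 1}
    - {"delta_pos": [0,0,0],"delta_rot": [0,0,0],"fingers": 0}
    - {"delta_pos": [0,0,0],"delta_rot": [0,0,0],"fingers": 0}
    - {"delta_pos": [0,0,0],"delta_rot": [0,0,0],"fingers": 0}
    - {"delta_pos": [0,0,0],"delta_rot": [0,0,0],"fingers": 0}
    - {"delta_pos": [0,0,0],"delta_rot": [0,0,0],"fingers": 0}
    - {"delta_pos": [0,0,0],"delta_rot": [0,0,0],"fingers": 0}

```text
time_s: 5.23
ee_pos: [0.4802, 0.1283, 0.2264]
ee_rot: [1.0, -0.026, 0.001, -0.0]
contact_force: [-0.6, -0.3, 0.2]
opening: 0.586
```

Request:
step_arm:
  steps:
    - {"delta_pos": [0,0,0],"delta_rot": [0,0,0],"fingers": 0}
    - {"delta_pos": [0,0,0],"delta_rot": [0,0,0],"fingers": 0}
    - {"delta_pos": [0,0,0],"delta_rot": [0,0,0],"fingers": 0}

```text
time_s: 5.48
ee_pos: [0.48, 0.1282, 0.2257]
ee_rot: [1.0, -0.026, -0.0, -0.0]
contact_force: [0.6, -0.5, -0.6]
opening: 0.355
```

Request:
step_arm:
  steps:
    - {"delta_pos": [0,0,0],"delta_rot": [0,0,0],"fingers": 0}
    - {"delta_pos": [0,0,0],"delta_rot": [0,0,0],"fingers": 0}
    - {"delta_pos": [0,0,0],"delta_rot": [0,0,0],"fingers": 0}
    - {"delta_pos": [0,0,0],"delta_rot": [0,0,0],"fingers": 0}
    - {"delta_pos": [0,0,0],"delta_rot": [0,0,0],"fingers": 0}

```text
time_s: 5.9
ee_pos: [0.4799, 0.1282, 0.2256]
ee_rot: [1.0, -0.026, -0.0, -0.0]
contact_force: [-0.0, -0.8, -1.1]
opening: 0.201
```

Request:
step_arm:
  steps:
    - {"delta_pos": [0,0,-0.5],"delta_rot": [0,0,0],"fingers": 0}
    - {"delta_pos": [0,0,-1.5],"delta_rot": [0,0,0],"fingers": 0}
    - {"delta_pos": [0,0,-2.5],"delta_rot": [0,0,0],"fingers": 0}
    - {"delta_pos": [0,0,-2.5],"delta_rot": [0,0,0],"fingers": 0}
    - {"delta_pos": [0,0,0],"delta_rot": [0,0,0],"fingers": 0}
    - {"delta_pos": [0,0,0],"delta_rot": [0,0,0],"fingers": 0}
    - {"delta_pos": [0,0,0],"delta_rot": [0,0,0],"fingers": 0}

```text
time_s: 6.48
ee_pos: [0.4795, 0.1282, 0.2952]
ee_rot: [1.0, -0.026, -0.0, -0.0]
contact_force: [-0.4, -0.4, -2.3]
opening: 0.203
```

```bash
python3 cap.py w4 wrist; python3 cap.py s4 scene
python3 - <<'E'
from fit import *
s=ctrl.read_state();print(s['opening'],s['contact_force'],s['ft_torque'])
c=dict(np.load('w4.npz')); P=cloud(c)
# in tool frame
from scipy.spatial.transform import Rotation as Ro
q=P.reshape(-1,3); q=q[np.isfinite(q[:,0])]
t=Ro.from_quat(s['ee_rot']).inv().apply(q-s['ee_pos'])
b=(t[:,0]>.02)&(t[:,0]<.14)&(abs(t[:,1])<.04)&(t[:,2]>.205)&(t[:,2]<.245)
w=t[b]; print(len(w))
A=np.c_[w[:,:2],np.ones(len(w))]
for _ in range(3):
    k,*_=np.linalg.lstsq(A,w[:,2],rcond=None); r=w[:,2]-A@k; g=abs(r)<.004; A=A[g];w=w[g]
print('blade slope',k,len(w)); r=cv2.minAreaRect((w[:,:2]*1000).astype(np.float32)); print(r)
h=(abs(t[:,1])<.02)&(t[:,2]>.135)&(t[:,2]<.17)&(abs(t[:,0])<.06)
print('handle',cv2.minAreaRect((t[h][:,:2]*1000).astype(np.float32)),np.median(t[h][:,2]))
E
```

```text
6.5333 [0.4793 0.1281 0.2948] [ 9.997e-01 -2.560e-02 -9.000e-04  1.000e-04] [0.551 0.124 0.274]
6.5833 [0.4793 0.1281 0.2945] [ 9.997e-01 -2.560e-02 -1.300e-03  1.000e-04] [1.154 0.172 1.088]
0.20301237534404903 [-0.12251142  0.96875418 -1.57812953] [-0.0217581   0.04926083  0.01509265]
25836
blade slope [-0.00091076 -0.00083903  0.22295038] 25419
((75.51992797851562, 0.8093624114990234), (96.15666198730469, 54.239845275878906), 0.025419404730200768)
handle ((-11.651548385620117, 0.6631412506103516), (38.78802490234375, 80.20466613769531), 89.83740234375) 0.15242433747661654
```

View pics/w4.png

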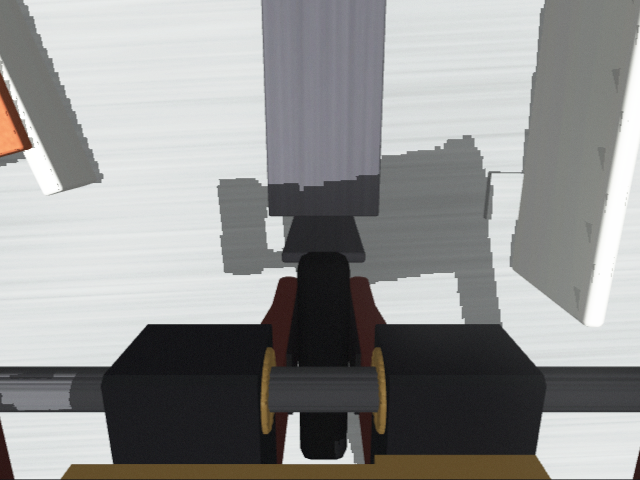

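The lifter is held level, with the blade slope near 0. Blade top is about 0.2226 below the TCP and the blade centre about 78 mm ahead of it. I'll rise and look at the rack.

Request:
step_arm:
  steps:
    - {"delta_pos": [0.1,-1,-2],"delta_rot": [0,0,-0.025],"fingers": 0}
    - {"delta_pos": [0.1,-1.4,-2],"delta_rot": [0,0,-0.025],"fingers": 0}
    - {"delta_pos": [0.2,-1.4,-2],"delta_rot": [0,0,-0.025],"fingers": 0}
    - {"delta_pos": [0.3,-1.4,-2],"delta_rot": [0,0,-0.025],"fingers": 0}
    - {"delta_pos": [0.3,-1.4,-2],"delta_rot": [0,0,-0.025],"fingers": 0}
    - {"delta_pos": [0.3,-1,-2],"delta_rot": [0,0,-0.025],"fingers": 0}
    - {"delta_pos": [0,0,0],"delta_rot": [0,0,0],"fingers": 0}
    - {"delta_pos": [0,0,0],"delta_rot": [0,0,0],"fingers": 0}
    - {"delta_pos": [0,0,0],"delta_rot": [0,0,0],"fingers": 0}

```text
time_s: 7.33
ee_pos: [0.4914, 0.2039, 0.4137]
ee_rot: [0.999, 0.049, -0.002, 0.001]
contact_force: [0.0, -0.7, -1.6]
opening: 0.206
```

```bash
python3 cap.py w5 wrist
```

```text
7.3833 [0.4913 0.2037 0.4135] [ 9.988e-01  4.890e-02 -2.000e-03  6.000e-04] [0.563 0.21  0.392]
```

View pics/w5.png

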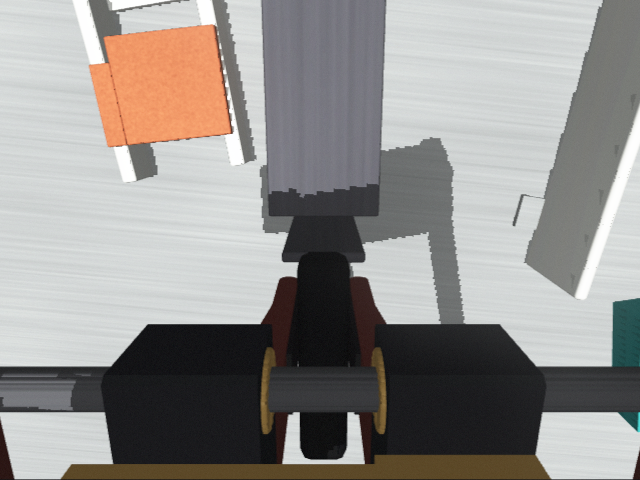

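The tile's broken corner shows at (97,50), front left. The strip to the left belongs to the tile. Now to measure.

```bash
python3 - <<'E'
from fit import *
c=dict(np.load('w5.npz')); P=cloud(c); M=colmasks(c['image']); X,Y,Z=P[...,0],P[...,1],P[...,2]
R=np.zeros((480,640),bool); R[0:200,60:258]=1
T=R&M['tile']
print('tile',fit(P,T,.043,.056))
rk=R&~M['tile']&(Z>.032)&(Z<.046)
print('rack',fit(P,rk,.03,.048))
# edges: lines per tile side in a 13deg frame
def edges(q,ang,name):
    ca,sa=np.cos(ang),np.sin(ang); a=q[:,0]*ca+q[:,1]*sa; b=-q[:,0]*sa+q[:,1]*ca
    return a,b
q=P[T]; q=q[(q[:,2]>.043)&(q[:,2]<.056)]
ang=np.radians(12); a,b=edges(q,ang,'')
# right side (min b) vs a; near side (min a) vs b
def line(u,v,f,lo,hi,st=.006):
    xs=[];ys=[]
    for k in np.arange(lo,hi,st):
        s=v[abs(u-k)<st/2]
        if len(s)>5: xs.append(k); ys.append(f(s))
    p=np.polyfit(xs,ys,1); return np.degrees(np.arctan(p[0])).round(2),np.round(p[1]+p[0]*np.mean(xs),4),np.round(np.std(np.array(ys)-np.polyval(p,xs)),4)
print('a',np.percentile(a,[.5,99.5]),'b',np.percentile(b,[.5,99.5]))
ac,bc=np.percentile(a,[.5,99.5]).mean(),np.percentile(b,[.5,99.5]).mean()
mn=lambda s:np.percentile(s,1); mx=lambda s:np.percentile(s,99)
print('right',line(a,b,mn,ac-.035,ac+.035)); print('left',line(a,b,mx,ac-.035,ac+.015))
print('near',line(b,a,mn,bc-.045,bc+.045)); print('far',line(b,a,mx,bc-.045,bc+.028))
q=P[rk]; ang=np.radians(14); a,b=edges(q,ang,'')
print('rack b hist',np.histogram(b,bins=np.arange(b.min(),b.max()+.004,.004)))
for nm,s in [('right',b<b.mean()),('left',b>b.mean())]:
    A,B=a[s],b[s]; print(nm,line(A,B,mn,A.min()+.005,A.max()-.005),line(A,B,mx,A.min()+.005,A.max()-.005),A.min(),A.max(),s.sum())
print('z',np.median(Z[T]),np.median(Z[rk]))
E
```

```text
tile (13477, 'c', [574.9, 338.0], [79.6, 99.9], 11.6, 'mean', [575.1, 336.0, 47.8])
rack (3437, 'c', [576.4, 338.2], [139.1, 104.5], 14.35, 'mean', [578.6, 339.9, 38.2])
a [0.59322856 0.67143309] b [0.16189475 0.25989427]
right (np.float64(-0.42), np.float64(0.1624), np.float64(0.0001))
left (np.float64(-0.3), np.float64(0.2595), np.float64(0.0001))
near (np.float64(0.32), np.float64(0.5937), np.float64(0.0001))
far (np.float64(0.72), np.float64(0.671), np.float64(0.0001))
rack b hist (array([964, 337, 281,  29,   1,   0,   0,   1,   0,   1,   0,   1,   0,
         1,   1,   0,   0,   1,   0,   0,   0,   0,   6, 785, 506, 489,
        33]), array([0.13618707, 0.14018707, 0.14418707, 0.14818707, 0.15218707,
       0.15618707, 0.16018707, 0.16418707, 0.16818707, 0.17218707,
       0.17618707, 0.18018707, 0.18418707, 0.18818707, 0.19218707,
       0.19618707, 0.20018707, 0.20418707, 0.20818707, 0.21218707,
       0.21618707, 0.22018707, 0.22418707, 0.22818707, 0.23218707,
       0.23618707, 0.24018707, 0.24418707]))
right (np.float64(0.27), np.float64(0.1368), np.float64(0.0001)) (np.float64(0.17), np.float64(0.145), np.float64(0.009)) 0.5718277432415332 0.6965948014381398 1615
left (np.float64(2.35), np.float64(0.2265), np.float64(0.0062)) (np.float64(0.28), np.float64(0.2402), np.float64(0.0002)) 0.5713954959302374 0.7103756946542078 1822
z nan 0.03845005035836113
```

```bash
python3 -c "
from plan import *
plan([(.3565,.2938,.40,.2025,7),(.3565,.2938,.2526,.2025,6)],0)"
```

```text
[{"delta_pos": [-1.79, -1.47, 0.2], "delta_rot": [0.0001, 0.0006, -0.0149], "fingers": 0}, {"delta_pos": [-1.77, -1.49, 0.2], "delta_rot": [0.0001, 0.0006, -0.015], "fingers": 0}, {"delta_pos": [-1.74, -1.53, 0.19], "delta_rot": [0.0001, 0.0006, -0.0149], "fingers": 0}, {"delta_pos": [-1.73, -1.54, 0.2], "delta_rot": [0.0001, 0.0005, -0.015], "fingers": 0}, {"delta_pos": [-1.69, -1.58, 0.19], "delta_rot": [0.0001, 0.0006, -0.0149], "fingers": 0}, {"delta_pos": [-1.68, -1.6, 0.2], "delta_rot": [0.0001, 0.0006, -0.015], "fingers": 0}, {"delta_pos": [-1.65, -1.62, 0.19], "delta_rot": [0.0001, 0.0006, -0.0149], "fingers": 0}, {"delta_pos": [-0.0, 0.0, 2.46], "delta_rot": [0.0, -0.0, -0.0], "fingers": 0}, {"delta_pos": [-0.0, 0.0, 2.45], "delta_rot": [0.0, -0.0, -0.0], "fingers": 0}, {"delta_pos": [-0.0, 0.0, 2.46], "delta_rot": [0.0, -0.0, -0.0], "fingers": 0}]
[{"delta_pos": [-0.0, 0.0, 2.46], "delta_rot": [0.0, -0.0, -0.0], "fingers": 0}, {"delta_pos": [-0.0, 0.0, 2.45], "delta_rot": [0.0, -0.0, -0.0], "fingers": 0}, {"delta_pos": [-0.0, 0.0, 2.46], "delta_rot": [0.0, -0.0, -0.0], "fingers": 0}]
end [0.3565 0.2938 0.2526] yaw 0.2025 z [ 0. -0. -1.]
```

Request:
step_arm:
  steps:
    - {"delta_pos": [-1.8,-1.5,0.2],"delta_rot": [0,0.0006,-0.015],"fingers": 0}
    - {"delta_pos": [-1.8,-1.5,0.2],"delta_rot": [0,0.0006,-0.015],"fingers": 0}
    - {"delta_pos": [-1.7,-1.5,0.2],"delta_rot": [0,0.0006,-0.015],"fingers": 0}
    - {"delta_pos": [-1.7,-1.5,0.2],"delta_rot": [0,0.0006,-0.015],"fingers": 0}
    - {"delta_pos": [-1.7,-1.6,0.2],"delta_rot": [0,0.0006,-0.015],"fingers": 0}
    - {"delta_pos": [-1.7,-1.6,0.2],"delta_rot": [0,0.0006,-0.015],"fingers": 0}
    - {"delta_pos": [-1.7,-1.6,0.2],"delta_rot": [0,0,-0.015],"fingers": 0}
    - {"delta_pos": [0,0,2],"delta_rot": [0,0,0],"fingers": 0}
    - {"delta_pos": [0,0,2.5],"delta_rot": [0,0,0],"fingers": 0}
    - {"delta_pos": [0,0,2.5],"delta_rot": [0,0,0],"fingers": 0}

```text
time_s: 8.22
ee_pos: [0.3563, 0.2935, 0.3299]
ee_rot: [0.995, 0.102, 0.002, 0.0]
contact_force: [0.8, 0.5, -1.7]
opening: 0.202
```

Request:
step_arm:
  steps:
    - {"delta_pos": [0,0,2.5],"delta_rot": [0,0,0],"fingers": 0}
    - {"delta_pos": [0,0,2.5],"delta_rot": [0,0,0],"fingers": 0}
    - {"delta_pos": [0,0,2],"delta_rot": [0,0,0],"fingers": 0}
    - {"delta_pos": [0,0,0.5],"delta_rot": [0,0,0],"fingers": 0}
    - {"delta_pos": [0,0,0],"delta_rot": [0,0,0],"fingers": 0}
    - {"delta_pos": [0,0,0],"delta_rot": [0,0,0],"fingers": 0}
    - {"delta_pos": [0,0,0],"delta_rot": [0,0,0],"fingers": 0}

```text
time_s: 8.8
ee_pos: [0.3579, 0.2942, 0.2572]
ee_rot: [0.995, 0.102, 0.002, -0.0]
contact_force: [-0.3, 0.7, -0.6]
opening: 0.202
```

```bash
python3 cap.py w6 wrist;python3 -c "
from plan import *
plan([(.4985,.3230,.2526,.2025,10)],0)"
```

```text
8.85 [0.3579 0.2943 0.2575] [ 9.948e-01  1.016e-01  2.700e-03 -6.000e-04] [0.428 0.308 0.237]
[{"delta_pos": [1.43, 0.0, 0.06], "delta_rot": [-0.0001, -0.0006, 0.0001], "fingers": 0}, {"delta_pos": [1.44, 0.01, 0.05], "delta_rot": [-0.0, -0.0005, 0.0001], "fingers": 0}, {"delta_pos": [1.43, -0.0, 0.06], "delta_rot": [-0.0001, -0.0006, 0.0001], "fingers": 0}, {"delta_pos": [1.44, 0.0, 0.05], "delta_rot": [-0.0, -0.0005, 0.0001], "fingers": 0}, {"delta_pos": [1.43, 0.01, 0.06], "delta_rot": [-0.0001, -0.0006, 0.0001], "fingers": 0}, {"delta_pos": [1.44, -0.0, 0.05], "delta_rot": [-0.0, -0.0005, 0.0001], "fingers": 0}, {"delta_pos": [1.43, 0.0, 0.05], "delta_rot": [-0.0001, -0.0006, 0.0001], "fingers": 0}, {"delta_pos": [1.43, 0.0, 0.05], "delta_rot": [-0.0001, -0.0006, 0.0001], "fingers": 0}, {"delta_pos": [1.44, 0.01, 0.06], "delta_rot": [-0.0, -0.0005, 0.0001], "fingers": 0}, {"delta_pos": [1.43, -0.0, 0.05], "delta_rot": [-0.0001, -0.0006, 0.0001], "fingers": 0}]
end [0.4985 0.323  0.2526] yaw 0.2025 z [-0. -0. -1.]
```

View pics/w6.png

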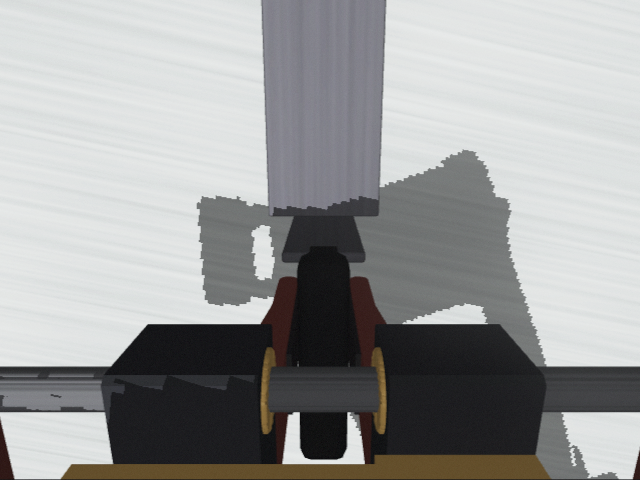

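Request:
step_arm:
  steps:
    - {"delta_pos": [1,0,0.5],"delta_rot": [0,-0.003,0],"fingers": 0}
    - {"delta_pos": [1,0,0],"delta_rot": [0,0,0],"fingers": 0}
    - {"delta_pos": [1,0,0],"delta_rot": [0,0,0],"fingers": 0}
    - {"delta_pos": [1,0,0],"delta_rot": [0,0,0],"fingers": 0}
    - {"delta_pos": [0,0,0],"delta_rot": [0,0,0],"fingers": 0}
    - {"delta_pos": [0,0,0],"delta_rot": [0,0,0],"fingers": 0}

```text
time_s: 9.35
ee_pos: [0.3976, 0.3025, 0.2516]
ee_rot: [0.995, 0.101, 0.001, -0.0]
contact_force: [0.1, -0.3, -1.5]
opening: 0.206
```

```bash
python3 cap.py s7 scene;python3 -c "
import cv2
i=cv2.imread('pics/s7.png')[270:420,380:600]; cv2.imwrite('pics/s7c.png',cv2.resize(i,None,fx=3.5,fy=3.5,interpolation=cv2.INTER_CUBIC))
from plan import *
plan([(.4985,.3230,.2526,.2025,7)],0)"
```

```text
9.4 [0.3968 0.3022 0.2515] [9.948e-01 1.015e-01 1.000e-04 1.000e-04] [1.154 0.172 1.088]
[{"delta_pos": [1.48, 0.0, -0.02], "delta_rot": [0.0, -0.0, 0.0001], "fingers": 0}, {"delta_pos": [1.49, 0.0, -0.01], "delta_rot": [0.0001, -0.0, 0.0001], "fingers": 0}, {"delta_pos": [1.48, 0.01, -0.02], "delta_rot": [-0.0, -0.0001, 0.0002], "fingers": 0}, {"delta_pos": [1.48, -0.0, -0.01], "delta_rot": [0.0, 0.0, 0.0001], "fingers": 0}, {"delta_pos": [1.49, -0.0, -0.02], "delta_rot": [0.0, 0.0, 0.0001], "fingers": 0}, {"delta_pos": [1.48, 0.0, -0.02], "delta_rot": [0.0001, -0.0, 0.0001], "fingers": 0}, {"delta_pos": [1.48, 0.0, -0.01], "delta_rot": [0.0, -0.0, 0.0001], "fingers": 0}]
end [0.4985 0.323  0.2526] yaw 0.2025 z [ 0. -0. -1.]
```

View pics/s7c.png

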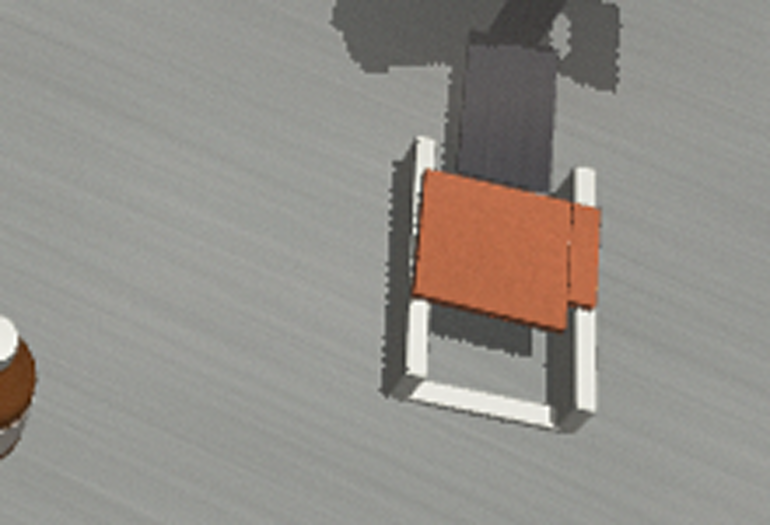

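The blade enters centred between the rails and the tile hasn't moved. I'll push on to the end.

Request:
step_arm:
  steps:
    - {"delta_pos": [1.5,0,0],"delta_rot": [0,0,0],"fingers": 0}
    - {"delta_pos": [1.5,0,0],"delta_rot": [0,0,0],"fingers": 0}
    - {"delta_pos": [1.5,0,0],"delta_rot": [0,0,0],"fingers": 0}
    - {"delta_pos": [1.5,0,0],"delta_rot": [0,0,0],"fingers": 0}
    - {"delta_pos": [1.5,0,0],"delta_rot": [0,0,0],"fingers": 0}
    - {"delta_pos": [1.5,0,0],"delta_rot": [0,0,0],"fingers": 0}
    - {"delta_pos": [1.3,0,0],"delta_rot": [0,0,0],"fingers": 0}
    - {"delta_pos": [0,0,0],"delta_rot": [0,0,0],"fingers": 0}
    - {"delta_pos": [0,0,0],"delta_rot": [0,0,0],"fingers": 0}
    - {"delta_pos": [0,0,0],"delta_rot": [0,0,0],"fingers": 0}

```text
time_s: 10.23
ee_pos: [0.4961, 0.3227, 0.2512]
ee_rot: [0.995, 0.102, -0.001, 0.0]
contact_force: [-0.4, -0.3, -1.5]
opening: 0.201
```

```bash
python3 cap.py w8 wrist;python3 -c "
from plan import *
plan([(.4985,.3230,.2526,.2025,1)],0)"
```

```text
10.2833 [0.496  0.3228 0.2513] [ 9.948e-01  1.019e-01 -7.000e-04  4.000e-04] [0.567 0.337 0.23 ]
[{"delta_pos": [0.25, 0.03, -0.14], "delta_rot": [0.0006, 0.0015, 0.0016], "fingers": 0}]
end [0.4985 0.323  0.2526] yaw 0.2025 z [-1.e-04  0.e+00 -1.e+00]
```

View pics/w8.png

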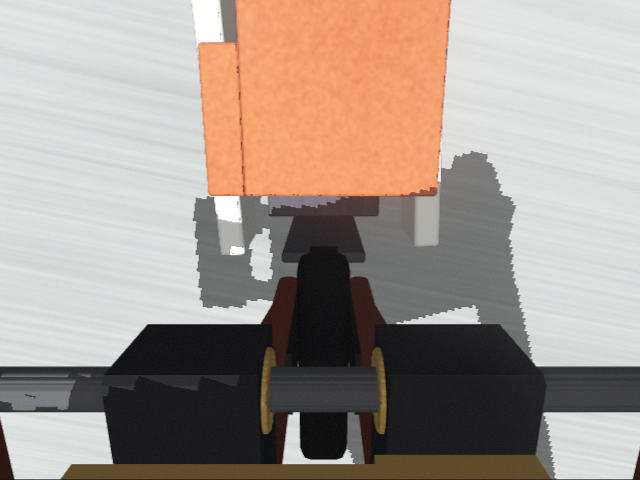

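```bash
cat > tl.py <<'E'
import sys
from fit import *
from scipy.spatial.transform import Rotation as Ro
def tile_tool(nm):
    s=ctrl.read_state(); c=dict(np.load(nm+'.npz')); P=cloud(c); M=colmasks(c['image'])
    q=P[M['tile']]; q=q[np.isfinite(q[:,0])]
    t=Ro.from_quat(s['ee_rot']).inv().apply(q-s['ee_pos'])
    t=t[(abs(t[:,1])<.07)&(t[:,0]>0)]; zm=np.median(t[:,2]); t=t[abs(t[:,2]-zm)<.006]
    # near edge line, side edges
    xs=[];ys=[]
    for k in np.arange(-.042,.042,.006):
        e=t[abs(t[:,1]-k)<.003]
        if len(e)>5: xs.append(k); ys.append(np.percentile(e[:,0],1))
    p=np.polyfit(xs,ys,1)
    L=[];Rr=[];X=[]
    for k in np.arange(.055,min(t[:,0].max()-.003,.09),.004):
        e=t[abs(t[:,0]-k)<.003]
        X.append(k);L.append(np.percentile(e[:,1],.5));Rr.append(np.percentile(e[:,1],99.5))
    print('near edge x',np.polyval(p,0).round(4),'slope deg',np.degrees(p[0]).round(2),'sides',np.median(L).round(4),np.median(Rr).round(4),'slopes',np.degrees(np.polyfit(X,L,1)[0]).round(2),np.degrees(np.polyfit(X,Rr,1)[0]).round(2),'z',zm.round(4),'xmax',t[:,0].max().round(3))
    A=np.c_[t[:,:2],np.ones(len(t))]; k,*_=np.linalg.lstsq(A,t[:,2],rcond=None); print('plane',k.round(4))
    return s
if __name__=='__main__': tile_tool(sys.argv[1])
E
python3 tl.py w8
```

```text
near edge x 0.0419 slope deg 0.11 sides -0.0484 0.0491 slopes 0.27 0.39 z 0.2033 xmax 0.118
plane [-1.400e-03  2.000e-04  2.034e-01]
```

Request:
step_arm:
  steps:
    - {"delta_pos": [0.35,0,0],"delta_rot": [0,0.001,0],"fingers": 0}
    - {"delta_pos": [0,0,-0.3],"delta_rot": [0,0,0],"fingers": 0}
    - {"delta_pos": [0,0,-0.3],"delta_rot": [0,0,0],"fingers": 0}
    - {"delta_pos": [0,0,-0.2],"delta_rot": [0,0,0],"fingers": 0}
    - {"delta_pos": [0,0,-0.2],"delta_rot": [0,0,0],"fingers": 0}
    - {"delta_pos": [0,0,-0.2],"delta_rot": [0,0,0],"fingers": 0}
    - {"delta_pos": [0,0,-0.2],"delta_rot": [0,0,0],"fingers": 0}
    - {"delta_pos": [0,0,-0.2],"delta_rot": [0,0,0],"fingers": 0}
    - {"delta_pos": [0,0,-0.3],"delta_rot": [0,0,0],"fingers": 0}
    - {"delta_pos": [0,0,-0.3],"delta_rot": [0,0,0],"fingers": 0}

```text
time_s: 11.12
ee_pos: [0.5007, 0.3238, 0.2737]
ee_rot: [0.995, 0.102, 0.001, 0.0]
contact_force: [-0.1, -0.3, -2.7]
opening: 0.201
```

Request:
step_arm:
  steps:
    - {"delta_pos": [0,0,-0.5],"delta_rot": [0,0,0],"fingers": 0}
    - {"delta_pos": [0,0,-0.5],"delta_rot": [0,0,0],"fingers": 0}
    - {"delta_pos": [0,0,-0.5],"delta_rot": [0,0,0],"fingers": 0}
    - {"delta_pos": [0,0,0],"delta_rot": [0,0,0],"fingers": 0}
    - {"delta_pos": [0,0,0],"delta_rot": [0,0,0],"fingers": 0}
    - {"delta_pos": [0,0,0],"delta_rot": [0,0,0],"fingers": 0}

```text
time_s: 11.62
ee_pos: [0.5008, 0.3238, 0.2886]
ee_rot: [0.995, 0.102, 0.001, -0.0]
contact_force: [0.5, 0.2, -2.7]
opening: 0.206
```

```bash
python3 cap.py w9 wrist;python3 tl.py w9; python3 cap.py s9 scene; python3 -c "
import cv2
i=cv2.imread('pics/s9.png')[240:420,380:600]; cv2.imwrite('pics/s9c.png',cv2.resize(i,None,fx=3.3,fy=3.3,interpolation=cv2.INTER_CUBIC))"
```

```text
11.6667 [0.5007 0.3237 0.2884] [9.948e-01 1.017e-01 6.000e-04 0.000e+00] [0.571 0.338 0.268]
near edge x 0.0364 slope deg 0.23 sides -0.0483 0.0493 slopes 0.18 0.14 z 0.2147 xmax 0.115
plane [ 0.0011 -0.0008  0.2146]
11.7167 [0.5007 0.3237 0.2883] [9.948e-01 1.017e-01 5.000e-04 1.000e-04] [1.154 0.172 1.088]
```

View pics/w9.png

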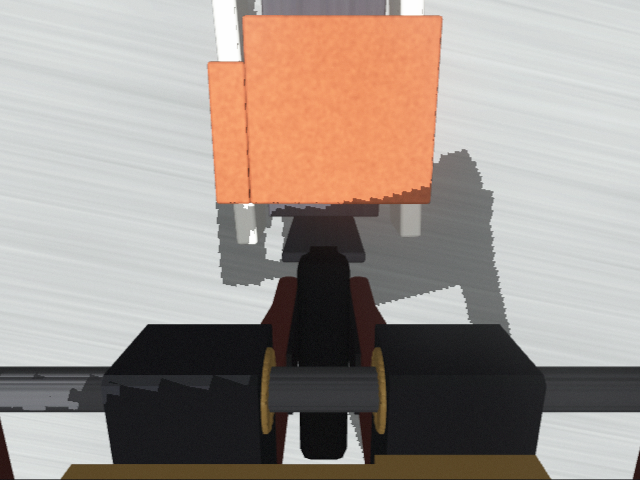

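View pics/s9c.png

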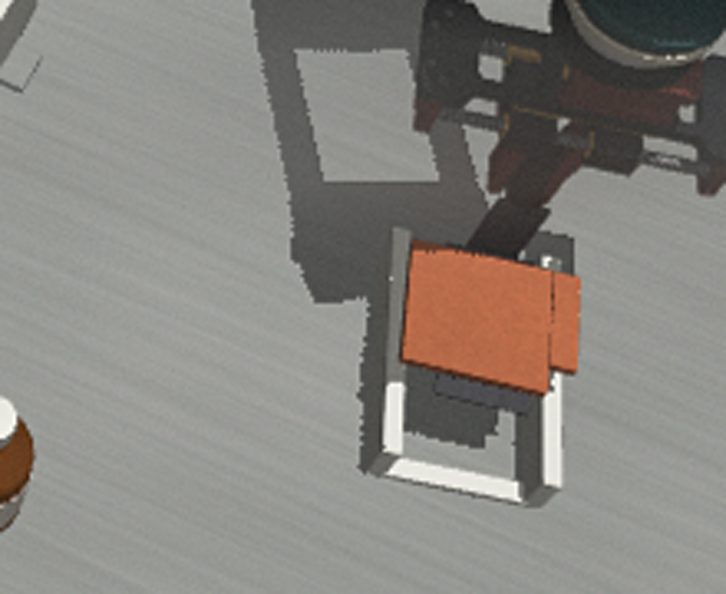

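The tile sits centred and level on the blade. I'll raise it.

Request:
step_arm:
  steps:
    - {"delta_pos": [0,0,-0.5],"delta_rot": [0,0,0],"fingers": 0}
    - {"delta_pos": [0,0,-1],"delta_rot": [0,0,0],"fingers": 0}
    - {"delta_pos": [0,0,-1.5],"delta_rot": [0,0,0],"fingers": 0}
    - {"delta_pos": [0,0,-1.8],"delta_rot": [0,0,0],"fingers": 0}
    - {"delta_pos": [0,0,-1.8],"delta_rot": [0,0,0],"fingers": 0}
    - {"delta_pos": [0,0,-1.8],"delta_rot": [0,0,0],"fingers": 0}
    - {"delta_pos": [0,0,-1.5],"delta_rot": [0,0,0],"fingers": 0}
    - {"delta_pos": [0,0,-1],"delta_rot": [0,0,0],"fingers": 0}
    - {"delta_pos": [0,0,-0.5],"delta_rot": [0,0,0],"fingers": 0}
    - {"delta_pos": [0,0,0],"delta_rot": [0,0,0],"fingers": 0}

```text
time_s: 12.55
ee_pos: [0.5009, 0.3239, 0.4041]
ee_rot: [0.995, 0.102, 0.002, -0.0]
contact_force: [0.2, -0.7, -3.0]
opening: 0.204
```

```bash
python3 cap.py w10 wrist;python3 tl.py w10; python3 -c "
from plan import *
plan([(.49,0.01,.40,.09,17),(.473,-.353,.40,-.022,18)],0)"
```

```text
12.6 [0.5006 0.3237 0.4029] [ 9.948e-01  1.017e-01  1.100e-03 -1.000e-04] [0.571 0.338 0.383]
near edge x 0.0371 slope deg 0.34 sides -0.0485 0.0492 slopes 0.3 -0.26 z 0.2136 xmax 0.116
plane [ 0.     -0.0005  0.2136]
[{"delta_pos": [-0.43, 1.79, 0.02], "delta_rot": [-0.0, -0.0001, 0.0067], "fingers": 0}, {"delta_pos": [-0.43, 1.8, 0.01], "delta_rot": [-0.0, -0.0002, 0.0067], "fingers": 0}, {"delta_pos": [-0.41, 1.8, 0.02], "delta_rot": [-0.0, -0.0001, 0.0067], "fingers": 0}, {"delta_pos": [-0.4, 1.81, 0.02], "delta_rot": [-0.0, -0.0001, 0.0067], "fingers": 0}, {"delta_pos": [-0.38, 1.8, 0.01], "delta_rot": [-0.0, -0.0002, 0.0067], "fingers": 0}, {"delta_pos": [-0.38, 1.81, 0.02], "delta_rot": [-0.0001, -0.0001, 0.0066], "fingers": 0}, {"delta_pos": [-0.36, 1.81, 0.02], "delta_rot": [0.0, -0.0001, 0.0067], "fingers": 0}, {"delta_pos": [-0.35, 1.81, 0.01], "delta_rot": [0.0, -0.0002, 0.0067], "fingers": 0}, {"delta_pos": [-0.34, 1.82, 0.02], "delta_rot": [0.0, -0.0001, 0.0067], "fingers": 0}, {"delta_pos": [-0.32, 1.82, 0.02], "delta_rot": [0.0, -0.0001, 0.0067], "fingers": 0}]
[{"del
[... 1473 characters left out ...]
2, -0.0], "delta_rot": [0.0, -0.0, 0.0063], "fingers": 0}, {"delta_pos": [-0.14, 2.01, -0.0], "delta_rot": [0.0, -0.0, 0.0062], "fingers": 0}, {"delta_pos": [-0.13, 2.02, -0.0], "delta_rot": [0.0, -0.0, 0.0062], "fingers": 0}]
[{"delta_pos": [-0.11, 2.01, -0.0], "delta_rot": [0.0, -0.0, 0.0062], "fingers": 0}, {"delta_pos": [-0.1, 2.02, -0.0], "delta_rot": [0.0, -0.0, 0.0063], "fingers": 0}, {"delta_pos": [-0.09, 2.01, -0.0], "delta_rot": [0.0, -0.0, 0.0062], "fingers": 0}, {"delta_pos": [-0.08, 2.02, -0.0], "delta_rot": [0.0, -0.0, 0.0062], "fingers": 0}, {"delta_pos": [-0.06, 2.02, -0.0], "delta_rot": [0.0, -0.0, 0.0062], "fingers": 0}]
end [ 0.473 -0.353  0.4  ] yaw -0.022 z [ 0. -0. -1.]
```

Request:
step_arm:
  steps:
    - {"delta_pos": [-0.1,0.5,0],"delta_rot": [0,0,0.003],"fingers": 0}
    - {"delta_pos": [-0.2,1,0],"delta_rot": [0,0,0.006],"fingers": 0}
    - {"delta_pos": [-0.3,1.5,0],"delta_rot": [0,0,0.006],"fingers": 0}
    - {"delta_pos": [-0.4,1.8,0],"delta_rot": [0,0,0.006],"fingers": 0}
    - {"delta_pos": [-0.4,1.8,0],"delta_rot": [0,0,0.006],"fingers": 0}
    - {"delta_pos": [-0.4,1.8,0],"delta_rot": [0,0,0.006],"fingers": 0}
    - {"delta_pos": [-0.4,1.8,0],"delta_rot": [0,0,0.006],"fingers": 0}
    - {"delta_pos": [-0.4,1.8,0],"delta_rot": [0,0,0.006],"fingers": 0}
    - {"delta_pos": [-0.3,1.8,0],"delta_rot": [0,0,0.006],"fingers": 0}
    - {"delta_pos": [-0.3,1.8,0],"delta_rot": [0,0,0.006],"fingers": 0}

```text
time_s: 13.43
ee_pos: [0.4957, 0.1623, 0.402]
ee_rot: [0.997, 0.073, 0.0, 0.0]
contact_force: [-0.6, 0.9, -3.3]
opening: 0.204
```

Request:
step_arm:
  steps:
    - {"delta_pos": [-0.3,1.8,0],"delta_rot": [0,0,0.006],"fingers": 0}
    - {"delta_pos": [-0.3,1.8,0],"delta_rot": [0,0,0.006],"fingers": 0}
    - {"delta_pos": [-0.3,1.8,0],"delta_rot": [0,0,0.006],"fingers": 0}
    - {"delta_pos": [-0.3,1.8,0],"delta_rot": [0,0,0.006],"fingers": 0}
    - {"delta_pos": [-0.3,1.8,0],"delta_rot": [0,0,0.006],"fingers": 0}
    - {"delta_pos": [-0.3,1.8,0],"delta_rot": [0,0,0.006],"fingers": 0}
    - {"delta_pos": [-0.3,1.8,0],"delta_rot": [0,0,0.006],"fingers": 0}
    - {"delta_pos": [-0.2,1.8,0],"delta_rot": [0,0,0.006],"fingers": 0}
    - {"delta_pos": [-0.2,1.8,0],"delta_rot": [0,0,0.006],"fingers": 0}
    - {"delta_pos": [-0.2,1.8,0],"delta_rot": [0,0,0.006],"fingers": 0}

```text
time_s: 14.27
ee_pos: [0.49, -0.0194, 0.402]
ee_rot: [0.999, 0.043, 0.0, 0.0]
contact_force: [0.7, -0.3, -2.8]
opening: 0.208
```

```bash
python3 -c "
from plan import *
plan([(.473,-.353,.40,-.022,18)],0)"
```

```text
[{"delta_pos": [-0.25, 1.84, 0.01], "delta_rot": [0.0, -0.0, 0.006], "fingers": 0}, {"delta_pos": [-0.24, 1.84, 0.01], "delta_rot": [0.0, -0.0, 0.0059], "fingers": 0}, {"delta_pos": [-0.23, 1.84, 0.01], "delta_rot": [0.0, -0.0, 0.006], "fingers": 0}, {"delta_pos": [-0.22, 1.84, 0.01], "delta_rot": [0.0, -0.0, 0.006], "fingers": 0}, {"delta_pos": [-0.21, 1.85, 0.02], "delta_rot": [0.0, -0.0, 0.0059], "fingers": 0}, {"delta_pos": [-0.2, 1.84, 0.01], "delta_rot": [0.0001, -0.0, 0.006], "fingers": 0}, {"delta_pos": [-0.19, 1.85, 0.01], "delta_rot": [-0.0, -0.0, 0.006], "fingers": 0}, {"delta_pos": [-0.17, 1.85, 0.01], "delta_rot": [-0.0, -0.0, 0.0059], "fingers": 0}, {"delta_pos": [-0.17, 1.85, 0.01], "delta_rot": [-0.0, -0.0, 0.006], "fingers": 0}, {"delta_pos": [-0.15, 1.85, 0.01], "delta_rot": [-0.0, -0.0, 0.006], "fingers": 0}]
[{"delta_pos": [-0.14, 1.85, 0.01], "delta_rot": [-0.0, -0.0001, 0.0059], "fingers": 0}, {"delta_pos": [-0.13, 1.85, 0.01], "delta_rot": [0.0, 0.0, 0.006], "fingers": 0}, {"delta_pos": [-0.12, 1.85, 0.01], "delta_rot": [0.0, 0.0, 0.006], "fingers": 0}, {"delta_pos": [-0.11, 1.85, 0.02], "delta_rot": [0.0, 0.0, 0.006], "fingers": 0}, {"delta_pos": [-0.1, 1.86, 0.01], "delta_rot": [0.0, 0.0, 0.0059], "fingers": 0}, {"delta_pos": [-0.09, 1.85, 0.01], "delta_rot": [0.0, 0.0, 0.006], "fingers": 0}, {"delta_pos": [-0.07, 1.86, 0.01], "delta_rot": [0.0001, 0.0, 0.006], "fingers": 0}, {"delta_pos": [-0.07, 1.85, 0.01], "delta_rot": [-0.0, 0.0, 0.0059], "fingers": 0}]
end [ 0.473 -0.353  0.4  ] yaw -0.022 z [-0.  0. -1.]
```

Request:
step_arm:
  steps:
    - {"delta_pos": [-0.25,1.8,0],"delta_rot": [0,0,0.006],"fingers": 0}
    - {"delta_pos": [-0.25,1.8,0],"delta_rot": [0,0,0.006],"fingers": 0}
    - {"delta_pos": [-0.2,1.8,0],"delta_rot": [0,0,0.006],"fingers": 0}
    - {"delta_pos": [-0.2,1.8,0],"delta_rot": [0,0,0.006],"fingers": 0}
    - {"delta_pos": [-0.2,1.8,0],"delta_rot": [0,0,0.006],"fingers": 0}
    - {"delta_pos": [-0.2,1.8,0],"delta_rot": [0,0,0.006],"fingers": 0}
    - {"delta_pos": [-0.2,1.8,0],"delta_rot": [0,0,0.006],"fingers": 0}
    - {"delta_pos": [-0.2,1.8,0],"delta_rot": [0,0,0.006],"fingers": 0}
    - {"delta_pos": [-0.15,1.8,0],"delta_rot": [0,0,0.006],"fingers": 0}
    - {"delta_pos": [-0.15,1.8,0],"delta_rot": [0,0,0.006],"fingers": 0}

```text
time_s: 15.1
ee_pos: [0.4805, -0.1999, 0.4019]
ee_rot: [1.0, 0.013, 0.0, -0.0]
contact_force: [0.6, -0.4, -3.2]
opening: 0.202
```

Request:
step_arm:
  steps:
    - {"delta_pos": [-0.15,1.8,0],"delta_rot": [0,0,0.006],"fingers": 0}
    - {"delta_pos": [-0.1,1.8,0],"delta_rot": [0,0,0.006],"fingers": 0}
    - {"delta_pos": [-0.1,1.8,0],"delta_rot": [0,0,0.006],"fingers": 0}
    - {"delta_pos": [-0.1,1.8,0],"delta_rot": [0,0,0.006],"fingers": 0}
    - {"delta_pos": [-0.1,1.8,0],"delta_rot": [0,0,0.006],"fingers": 0}
    - {"delta_pos": [-0.1,1.5,0],"delta_rot": [0,0,0.006],"fingers": 0}
    - {"delta_pos": [0,1,0],"delta_rot": [0,0,0.006],"fingers": 0}
    - {"delta_pos": [0,0.5,0],"delta_rot": [0,0,0],"fingers": 0}
    - {"delta_pos": [0,0,0],"delta_rot": [0,0,0],"fingers": 0}
    - {"delta_pos": [0,0,0],"delta_rot": [0,0,0],"fingers": 0}

```text
time_s: 15.93
ee_pos: [0.4763, -0.3181, 0.4022]
ee_rot: [1.0, -0.008, 0.001, -0.001]
contact_force: [0.0, 0.3, -2.6]
opening: 0.205
```

```bash
python3 cap.py w11 wrist;python3 tl.py w11; python3 cap.py s11 scene; python3 -c "
from plan import *
plan([(.473,-.353,.30,-.022,8)],0)"
```

```text
15.9833 [ 0.4764 -0.3177  0.4023] [ 1.0e+00 -7.4e-03  6.0e-04 -6.0e-04] [ 0.548 -0.32   0.381]
near edge x 0.0366 slope deg 0.18 sides -0.048 0.0499 slopes 0.04 0.11 z 0.2149 xmax 0.115
plane [ 0.0018 -0.0009  0.2148]
16.0333 [ 0.4765 -0.3175  0.4023] [ 1.0e+00 -7.2e-03  6.0e-04 -5.0e-04] [1.154 0.172 1.088]
[{"delta_pos": [-0.04, 0.45, 1.28], "delta_rot": [-0.0001, -0.0002, 0.0009], "fingers": 0}, {"delta_pos": [-0.04, 0.44, 1.28], "delta_rot": [-0.0001, -0.0001, 0.001], "fingers": 0}, {"delta_pos": [-0.04, 0.45, 1.28], "delta_rot": [-0.0001, -0.0002, 0.0009], "fingers": 0}, {"delta_pos": [-0.03, 0.44, 1.28], "delta_rot": [-0.0002, -0.0001, 0.001], "fingers": 0}, {"delta_pos": [-0.04, 0.44, 1.27], "delta_rot": [-0.0001, -0.0002, 0.0009], "fingers": 0}, {"delta_pos": [-0.04, 0.45, 1.28], "delta_rot": [-0.0001, -0.0001, 0.0009], "fingers": 0}, {"delta_pos": [-0.03, 0.44, 1.28], "delta_rot": [-0.0001, -0.0002, 0.001], "fingers": 0}, {"delta_pos": [-0.04, 0.45, 1.28], "delta_rot": [-0.0001, -0.0001, 0.0009], "fingers": 0}]
end [ 0.473 -0.353  0.3  ] yaw -0.022 z [ 0.  0. -1.]
```

View pics/w11.png

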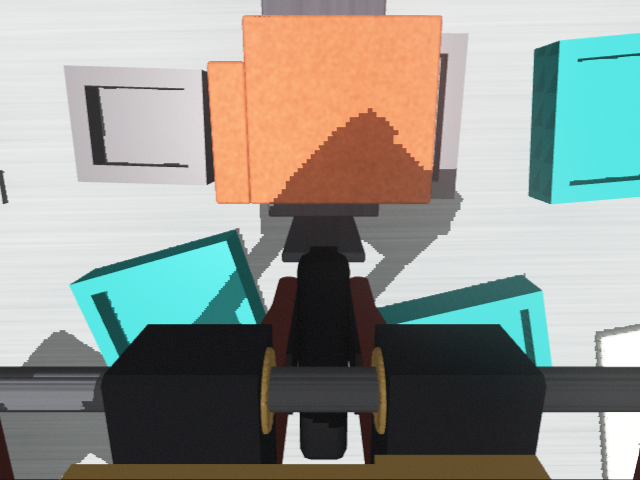

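View pics/s11.png

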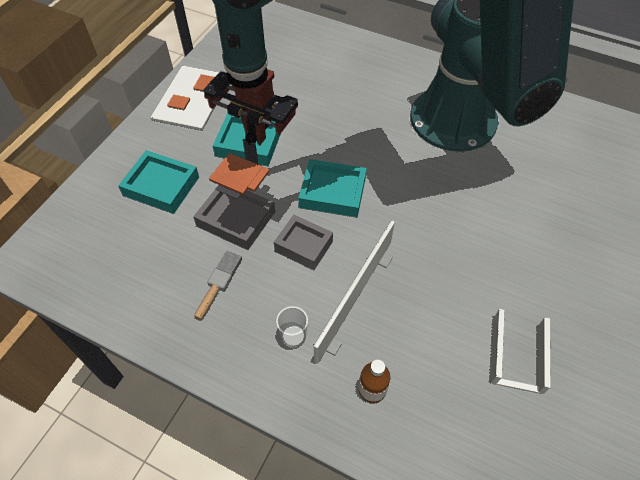

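Tile rode over undisturbed, and the screen, bottle, beaker and brush look unmoved. I'll centre it and come partway down.

Request:
step_arm:
  steps:
    - {"delta_pos": [0,0.4,0.5],"delta_rot": [0,0,0.004],"fingers": 0}
    - {"delta_pos": [-0.1,0.7,1],"delta_rot": [0,0,0.004],"fingers": 0}
    - {"delta_pos": [-0.1,0.8,1.4],"delta_rot": [0,0,0],"fingers": 0}
    - {"delta_pos": [-0.1,0.7,1.4],"delta_rot": [0,0,0],"fingers": 0}
    - {"delta_pos": [0,0.6,1.4],"delta_rot": [0,0,0],"fingers": 0}
    - {"delta_pos": [0,0.3,1.4],"delta_rot": [0,0,0],"fingers": 0}
    - {"delta_pos": [0,0,1],"delta_rot": [0,0,0],"fingers": 0}
    - {"delta_pos": [0,0,0.5],"delta_rot": [0,0,0],"fingers": 0}
    - {"delta_pos": [0,0,0],"delta_rot": [0,0,0],"fingers": 0}
    - {"delta_pos": [0,0,0],"delta_rot": [0,0,0],"fingers": 0}

```text
time_s: 16.87
ee_pos: [0.473, -0.3531, 0.3163]
ee_rot: [1.0, -0.011, 0.001, -0.0]
contact_force: [0.5, -0.2, -2.5]
opening: 0.206
```

```bash
python3 cap.py w12 wrist;python3 tl.py w12; python3 - <<'E'
from fit import *
c=dict(np.load('w12.npz')); P=cloud(c); X,Y,Z=P[...,0],P[...,1],P[...,2]
h=cv2.cvtColor(c['image'],cv2.COLOR_RGB2HSV); grey=h[...,1]<60
q=P[(Z>.032)&(Z<.046)&grey&(Y<-.27)&(Y>-.44)&(X>.47)&(X<.62)]
for x in np.arange(.485,.60,.015):
    s=q[abs(q[:,0]-x)<.004]
    if len(s)>5: 
        r=s[s[:,1]<-.39,1]; l=s[s[:,1]>-.32,1]
        print(x.round(3),r.min().round(4) if len(r) else None,r.max().round(4) if len(r) else None,l.min().round(4) if len(l) else None,l.max().round(4) if len(l) else None)
E
```

```text
16.9167 [ 0.4732 -0.3532  0.3168] [ 9.999e-01 -1.140e-02  1.000e-03  1.000e-04] [ 0.545 -0.355  0.295]
near edge x 0.0361 slope deg 0.69 sides -0.0487 0.049 slopes -0.07 0.18 z 0.2155 xmax 0.115
plane [ 0.0027 -0.0004  0.2153]
0.485 -0.4258 -0.3905 None None
0.5 -0.4258 -0.4197 -0.3197 -0.2817
0.515 -0.4266 -0.42 -0.2887 -0.282
0.53 -0.4267 -0.4205 -0.2893 -0.2824
0.545 -0.4271 -0.4208 -0.2896 -0.2827
0.56 -0.4273 -0.4209 -0.2898 -0.2831
0.575 -0.4277 -0.4215 -0.2905 -0.2833
0.59 -0.4282 -0.4215 -0.2983 -0.2837
```

View pics/w12.png

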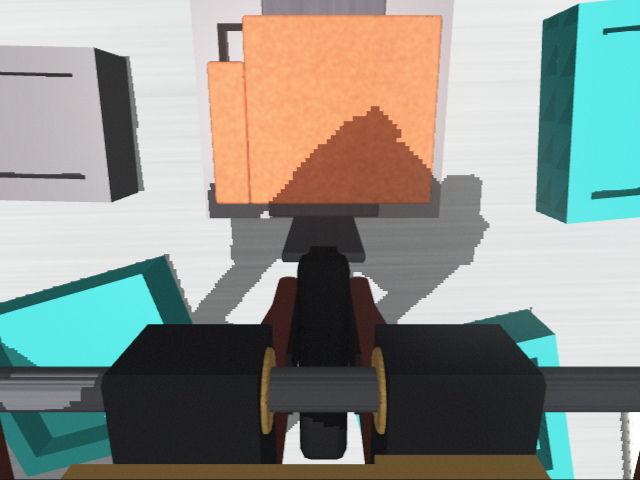

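Request:
step_arm:
  steps:
    - {"delta_pos": [0,0,0.4],"delta_rot": [0,0,0],"fingers": 0}
    - {"delta_pos": [0,0,0.8],"delta_rot": [0,0,0],"fingers": 0}
    - {"delta_pos": [0,0,0.9],"delta_rot": [0,0,0],"fingers": 0}
    - {"delta_pos": [0,0,0.8],"delta_rot": [0,0,0],"fingers": 0}
    - {"delta_pos": [0,0,0.5],"delta_rot": [0,0,0],"fingers": 0}
    - {"delta_pos": [0,0,0.2],"delta_rot": [0,0,0],"fingers": 0}
    - {"delta_pos": [0,0,0],"delta_rot": [0,0,0],"fingers": 0}
    - {"delta_pos": [0,0,0],"delta_rot": [0,0,0],"fingers": 0}
    - {"delta_pos": [0,0,0],"delta_rot": [0,0,0],"fingers": 0}
    - {"delta_pos": [0,0,0],"delta_rot": [0,0,0],"fingers": 0}

```text
time_s: 17.75
ee_pos: [0.4732, -0.3534, 0.2808]
ee_rot: [1.0, -0.012, 0.001, 0.0]
contact_force: [-0.0, 1.1, -3.1]
opening: 0.204
```

```bash
python3 cap.py w13 wrist;python3 tl.py w13; python3 cap.py s13 scene; python3 cap.py t13 top; python3 - <<'E'
from fit import *
for n,b in [('s13',(.5515,-.3542)),('t13',(.5463,-.3546))]:
    c=dict(np.load(n+'.npz')); P=cloud(c); M=colmasks(c['image']); X,Y=P[...,0],P[...,1]
    m=M['tile']&(abs(X-.55)<.09)&(abs(Y+.355)<.09)
    print(n,fit(P,m,.045,.08),'blk',b)
im=cv2.imread('pics/s13.png')[120:300,140:380]; cv2.imwrite('pics/s13c.png',cv2.resize(im,None,fx=3.3,fy=3.3,interpolation=cv2.INTER_CUBIC))
E
```

```text
17.8 [ 0.4732 -0.3534  0.2808] [ 9.999e-01 -1.160e-02  1.100e-03  2.000e-04] [ 0.545 -0.356  0.26 ]
near edge x 0.0365 slope deg 0.81 sides -0.0485 0.0497 slopes -0.08 0.17 z 0.2149 xmax 0.115
plane [ 0.0017 -0.0011  0.2148]
17.85 [ 0.4731 -0.3534  0.2808] [ 9.999e-01 -1.160e-02  1.100e-03  1.000e-04] [1.154 0.172 1.088]
17.9 [ 0.4731 -0.3533  0.2807] [ 9.999e-01 -1.160e-02  1.000e-03  1.000e-04] [ 0.385 -0.109  1.524]
s13 (878, 'c', [549.5, -355.8], [100.0, 83.0], 88.54, 'mean', [557.2, -351.4, 66.3]) blk (0.5515, -0.3542)
t13 (515, 'c', [560.0, -340.5], [55.6, 102.9], 49.65, 'mean', [553.8, -341.0, 66.8]) blk (0.5463, -0.3546)
```

View pics/s13c.png

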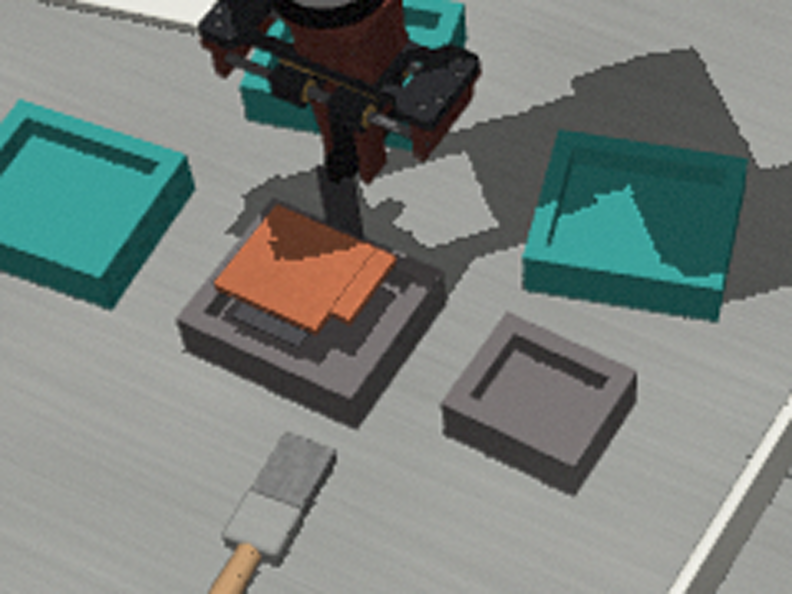

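View pics/w13.png

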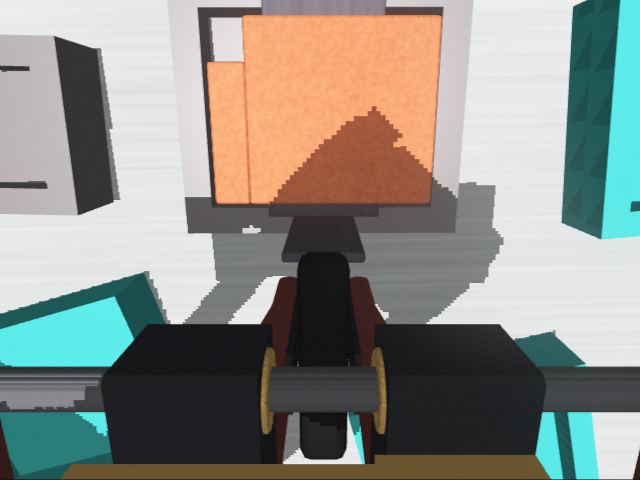

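```bash
python3 - <<'E'
from fit import *
c=dict(np.load('w13.npz')); P=cloud(c); X,Y,Z=P[...,0],P[...,1],P[...,2]
h=cv2.cvtColor(c['image'],cv2.COLOR_RGB2HSV); grey=h[...,1]<60
m=(Z>.032)&(Z<.046)&grey&(Y<-.27)&(Y>-.44)&(X>.47)&(X<.62)
q=P[m]
for y in np.arange(-.42,-.285,.015):
    s=q[abs(q[:,1]-y)<.004]
    if len(s)>5: print('y',y.round(3),np.percentile(s[:,0],1).round(4),s[s[:,0]<.515,0].max().round(4) if (s[:,0]<.515).any() else None)
for x in np.arange(.5,.60,.02):
    s=q[abs(q[:,0]-x)<.004]
    print(x.round(2),np.percentile(s[:,1],[.5,99.5]).round(4))
E
```

```text
y -0.42 0.4879 0.515
y -0.405 0.4871 0.5013
y -0.39 0.4874 0.5016
y -0.375 0.4877 0.4969
y -0.33 0.4889 0.498
y -0.315 0.4892 0.5032
y -0.3 0.4901 0.5149
y -0.285 0.4909 0.5149
0.5 [-0.4255 -0.2824]
0.52 [-0.4261 -0.2824]
0.54 [-0.4265 -0.2826]
0.56 [-0.4269 -0.2832]
0.58 [-0.4274 -0.2838]
```

Request:
step_arm:
  steps:
    - {"delta_pos": [0,-0.08,0.12],"delta_rot": [0,0,0],"fingers": 0}
    - {"delta_pos": [0,0,0],"delta_rot": [0,0,0],"fingers": 0}
    - {"delta_pos": [0,0,0],"delta_rot": [0,0,0],"fingers": 0}
    - {"delta_pos": [0,0,0],"delta_rot": [0,0,0],"fingers": 0}
    - {"delta_pos": [0,0,0],"delta_rot": [0,0,0],"fingers": 0}
    - {"delta_pos": [0,0,0],"delta_rot": [0,0,0],"fingers": 0}

```text
time_s: 18.4
ee_pos: [0.4731, -0.3525, 0.2792]
ee_rot: [1.0, -0.012, 0.001, -0.0]
contact_force: [-0.9, 1.3, -3.2]
opening: 0.198
```

```bash
python3 cap.py w14 wrist;python3 tl.py w14; python3 cap.py s14 scene; python3 - <<'E'
from fit import *
s=ctrl.read_state(); print(s['contact_force'],s['opening'])
a=np.load('scene0.npz');b=np.load('s14.npz');P0=cloud(dict(a));P1=cloud(dict(b))
for n,(x0,x1,y0,y1,z0) in dict(bot=(.70,.85,.05,.15,.03),beak=(.7,.82,-.14,-.04,.03),brush=(.62,.82,-.335,-.26,.008)).items():
    print(n,rect(P0,z0,.2,(x0,x1,y0,y1))[1:4],rect(P1,z0,.2,(x0,x1,y0,y1))[1:4])
E
```

```text
18.45 [ 0.4731 -0.3525  0.2792] [ 9.999e-01 -1.160e-02  8.000e-04 -1.000e-04] [ 0.545 -0.355  0.258]
near edge x 0.0364 slope deg 0.8 sides -0.0486 0.0499 slopes -0.18 0.09 z 0.2149 xmax 0.115
plane [ 0.0016 -0.0013  0.2148]
18.5 [ 0.473  -0.3525  0.2792] [ 9.999e-01 -1.160e-02  8.000e-04 -1.000e-04] [1.154 0.172 1.088]
[-0.74554149 -0.22843849 -3.01924073] 0.20048118230745404
bot ([789.9, 103.8], [51.0, 56.3], 14.01) ([789.7, 103.8], [51.2, 56.1], 18.34)
beak ([756.6, -89.4], [62.7, 63.0], 72.05) ([756.5, -89.6], [63.9, 62.6], 43.78)
brush ([729.5, -294.1], [171.7, 42.8], 3.81) ([729.4, -294.0], [172.3, 43.4], 2.85)
```

All checks agree, so I'm handing it in.

```bash
python3 -c "
from rig import ctrl
print(ctrl.finish_job())"
```

```text
the job is handed in; nothing more can be done
None
```

The job is handed in at 18.5 s of the 64 s allowed. I gripped the lifter by its handle and slid the blade under the tile between the rails. The tile went up on the blade and over the screen, with about 85 mm clearance by arm pose. It is now held over the larger grey block.

**Last checks:**
- **Position:** the tile centre is about 1 mm or less from the recess centre, and its yaw matches the block's within about 0.2°.
- **Height:** by arm pose, the blade underside is about 14 mm and the tile underside about 17 mm above the rim.
- **Level and load:** the tile is level to about 0.1°, and the steady 3 N vertical force is just the lifter and tile weight, with no sign of contact.
- **Bystanders:** bottle, beaker and brush are within 0.3 mm of where they started.

**What disagreed:**
- **Camera offset:** the scene and top cameras differ by about 5 mm in x. I used the wrist camera for positions, and it fell between them.
- **Edge fit:** the tile's near edge fitted with a 0.8° slope on the last pictures. I put that down to a shadow and discounted it, because the two side edges and the scene view showed it square.
- **Top view:** the last top-camera fit of the tile came out wrong in size and angle, so I did not use it. I took this to be the arm blocking the view, but I did not open that picture.

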